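# Refit the carousel's retaining ring

## Task

Swing the clear cover of the sample carousel up and back past vertical so that it stays open by itself. Then take the ring pliers from their rest, squeeze the handles to spread the retaining ring that waits on their tips, slide it over the end of the spindle down onto the hub, and let it close fully into the groove there without touching the ring with the fingers. Finally lay the pliers back level on their rest, and leave the other things on the bench where they are.

Things in the scene. Friction and masses are not known exactly. Their poses are not given: they have to be found in the camera images.
- carousel: fixed sample carousel: white housing 176 x 166 x 50 mm, on it an aluminium disc with small cups (nothing but hub and spindle over 72 mm), under a clear cover 146 x 150 x 46 mm. Origin: centre of the underside, on the upright spindle's axis; x points to the cover's hinge at the back, z up
- spindle_seat (a point): on the spindle's axis at the flat top of its hub (hub 48 mm across, top 76 mm over the bench). Right above: a groove 5 mm high, bottom 29.6 mm across; then the steel collar 33 mm across, 8 mm high, bevelled over its upper 3 mm to 27 mm; the spindle ends 13 mm above this point. Axes as the carousel's
- cover_hinge (a point): middle of the cover's hinge line, 76 mm behind the spindle's axis and 53 mm up; the hinge line is the carousel's y
- cover_tab (a point): grip point on the cover's grey lifting tab: 22 mm wide (along carousel y), 8 to 11 mm thick, standing out 37 mm from the front top edge. The point is 26 mm before the cover's front wall; shut, it is 176 mm before the hinge and 41 mm above it. Pinched by its two sides from above, the tab turns between the pads all the way while the gripper stays upright
- cover (a joint): angle of the cover, rad: 0 shut, 1.57 upright, 1.95 the stop, leaning back. It weighs 160 g; left alone under about 1.2 it falls shut, over about 1.4 it falls back to the stop
- tool_rest: fixed rest: grey plate 224 x 104 x 6 mm with a black block (34 mm long) under the pliers' pivot and a bar under the handle ends, both 37.5 mm high, and a low block (10.3 mm) under the ring; between block and bar 74 mm free for fingers beside the handles. Origin: centre of the underside, below the pivot; x points from handles to ring
- rest_pivot (a point): top of the rest's pivot block, where the pliers' origin lies at the start (37.5 mm up); axes as the rest's
- pliers: ring pliers, 160 mm long, 160 g, balanced 40 mm behind the pivot, level on the rest. Origin: pivot axis, at the handles' underside; x to the tips, z up. Black handles z 0 to 16 mm, from 20 to 104 mm behind the pivot, 10 mm thick. Steel jaws run 56 mm forward, then bend down: posts to z -24 mm with a shoulder 10 mm across, below it pins 4 mm across, 3 mm long, in the ring's notches
- pliers_grip (a point): where to squeeze: midway between the handles, 43 mm behind the pivot, 8 mm above their underside. Width here between 22 mm wide pads: 64 mm free, 30 mm and parallel at the stop (about 15 N with the ring; 50 N holds it well). Eased to 62 mm, the pins are clear of a closed ring and the return spring (7 N) still holds the pliers in the fingers: lift the pins out, then squeeze again to carry
- pliers_left (a joint): turn of the left half of the pliers, rad: 0 sprung open, 0.325 handles squeezed to the stop; the right half mirrors it. Handles together, tips apart: pin centres 11 mm apart at 0, 46 mm at the stop; below about 0.05 the pins are clear of a closed ring's notch bottoms and lift out freely
- ring: steel retaining ring, 3.2 mm thick, 30 mm inside and 40 mm outside when closed. Origin: centre of the underside, z up; gap and two notched ends (notches 23 mm from the centre) at -x, toward the pliers. The pins carry it only while the squeezed handles spread it; spreading draws it about 5 mm toward the pivot. Seated, its underside is on the hub or up to 1.8 mm above
- ring_eye (a point): 5 mm from the ring's origin toward its gap: the middle of the opening when fully spread, 36.5 mm clear; bring it over the spindle's axis. The ring may hang a few degrees askew: a light push (4 N) onto the hub squares it. As it closes in the groove it draws back until its origin is on the axis; let the pliers follow some 4 mm back, toward the handles
- ring_left (a joint): opening of the ring's left arm, rad: 0 closed (sprung), about 0.38 with the pliers at the stop; over 0.33 it passes the spindle's collar
- ring_right (a joint): the same for the right arm
- timer: bystander: pale square countdown timer, 62 x 62 x 18 mm, lying flat; origin: centre of the underside
- forceps: bystander: steel forceps, 118 mm long, lying flat; origin: centre of the underside
- cup: bystander: specimen cup with screw lid, 53 mm across, 66 mm tall; origin: centre of the underside
- stain_bottle: bystander: brown bottle with cap, 51 mm across, 113 mm tall; origin: centre of the underside

How it is judged:
By the outcome, as a careful person would: the job done as asked, in the order asked, and still so for the second after the job is handed in, with the robot touching nothing.
It also fails if it takes over 72 s, if anything falls off the work surface, if the arm or the gripper's body presses on something with over 40 N, if the wrist force passes 120 N, or if a joint passes its speed limit or range.

## Robot

A 6-joint arm with a two-finger parallel gripper is mounted at the origin on a cart in front of the work surface, level with it; the furniture and walls round the work are solid. World frame = base frame: x ahead of the robot, y to its left, z up, the work surface at z = 0. Lengths are in m, angles in rad, forces in N, time in s.
With the tool pointing down it reaches from about 0.25 to 0.725 m from the base axis. Payload 4 kg.
Tool frame: the origin (TCP) lies at the very end of the fingers, on their centre line; the grasp point (between the pads) lies 19 mm behind it; z points along the fingers, y is the line along which they close (so a half turn about z gives the same grasp; the last joint's range is limited). The gripper opens to 85 mm and grips with 20 to 120 N. Pads are 22 mm wide; open, the fingers measure 114 mm over their backs; the gripper's body (76 mm by 85 mm) begins 54 mm behind the grasp point. The pads swing forward as they close: fully open they stand 13 mm farther back than shut.
Start: joints at [-1.304, 0.241, 0.005, 1.335, 0, 1.571], TCP at [0.132, -0.482, 0.231] pointing down, gripper open.
Joint ranges: [-2.72, 2.72], [-1.05, 1.87], [-1.09, 1.28], [-1.99, 2.15], [-1.42, 1.44], [-3.14, 3.14]. Speed limits (rad/s): [2.79, 2.79, 3.14, 3.14, 3.14, 3.14].

## Interface

Orientations are given as a unit quaternion [x, y, z, w].
In Python, from workcell import telemetry, vision, workorder gives the robot as it stands.
- The arm moves only by the shell command python3 -m inch 'ROWS'. ROWS is JSON, a list of rows, each a list of 3 entries, a list of its own where there are three numbers: the turn, a rotation vector about the tool's x, y, z scaled (see below), then the shift along the tool's x, y, z scaled (see below), then the closure, from -1 (fully open) to 1 (shut). A call has 1 to 10 rows; each row shifts and turns the commanded pose from where the row before left it, along the tool's axes as they then stand; what a row does not reach is not made up. The controller multiplies each number of a shift by 0.3 m and each number of a turn by 360 degrees. A row lasts 1/12 s, in which the tool goes at most 41.7 mm and 7.16 degrees, less where a joint would pass 70% of its speed; a pose out of reach is approached as far as the arm can. A call with a number of a shift or a turn outside -1 to 1 is refused whole. A call with a gripper value outside its range is refused whole. The fingers move at their own pace and stop on an object; the grip force is fixed at half the most. Time passes only in rows, so rows that do not move let the fingers close. It gives the time, the measured TCP pose, the force, the opening and the grip force at its end, in the units of the state.
- telemetry.get_obs(): the state, without advancing time (a new reading comes with each control period).
- vision.camera(name): name is "side" or "top"; returns a dict with "img" (420x560x3 uint8, red, green, blue), "fov_y" (degrees; the focal length in pixels is half the picture's height over the tangent of half this angle, whatever the lens; pixels are square), "cx", "cy" (the principal point, pixels), "pose" (4x4, takes a point from camera to world coordinates). Camera axes: x right, y up, looking along -z (the intrinsics and any distortion apply to the point x, -y, -z); pixel columns grow to the right and rows downward; lengths in m; the calibration is good to about 2 mm. A picture is of the moment at which its call begins. There is no depth.
- workorder.job_done(): hands the job in; it is judged then, once.
The state is a dict: "clock": time; "joint_pos": joint angles; "joint_vel": joint speeds; "tau": joint torques, N m; "eef_pos": TCP position; "tool_rot": TCP orientation; "ft_force": force on the tool from outside, world axes, zero at the start; "ft_torque": the same for the moment, N m; "grip_width": finger opening in m; "grasp_force": force on a finger pad.
Only numpy, scipy, OpenCV 4.12 (cv2) and the standard library are available. Lean on these libraries where they do the work, as an engineer would, in place of code of your own. Each camera call takes 0.05 s, during which the arm holds its last target. There are 200 camera calls.

## Working session

There is one attempt and no reset: what is moved stays moved. The work goes in short steps, Python scripts to look and compute and a shell command to move; the robot and the scene stay as the last step left them, time stands still between calls to the robot, and variables do not carry over. Pictures are saved under pics/ and viewed, at most 10 in all, crops included, and the job is handed in when it is done.

```bash
mkdir -p pics; ls
python3 - <<'E'
from workcell import telemetry, vision
import cv2, numpy as np
print(telemetry.get_obs())
for n in ("side","top"):
    c=vision.camera(n); cv2.imwrite(f"pics/{n}0.png",c["img"][:,:,::-1]); print(n,c["fov_y"],c["cx"],c["cy"],[k for k in c]); print(np.round(c["pose"],4))
E
```

```text
pics
{'clock': 0.0, 'joint_pos': array([-1.30399915e+00,  2.41397036e-01,  3.72594451e-03,  1.33518880e+00,
        3.82762894e-05,  1.57079900e+00]), 'joint_vel': array([ 0.0006794 ,  0.00039204,  0.00149921,  0.00151401,  0.00134394,
       -0.00119321]), 'tau': array([ 1.75713962e-03, -3.72315753e+01,  2.52408493e+01,  1.69476634e-02,
        1.14992440e-04,  3.29860427e-06]), 'eef_pos': array([ 0.13166757, -0.48170234,  0.23042157]), 'tool_rot': array([ 9.91115248e-01,  1.33001884e-01, -1.18263414e-04, -1.02515857e-03]), 'ft_force': array([0.22402138, 0.80632397, 0.09547042]), 'ft_torque': array([ 0.06744048, -0.02081143,  0.00049832]), 'grasp_force': 0.0, 'grip_width': 0.08549735669970396}
side 57.84835968473906 281.53389694843054 207.83043249489998 ['img', 'fov_y', 'cx', 'cy', 'pose']
[[ 0.9339  0.1872 -0.3047  0.2035]
 [-0.3572  0.4477 -0.8198 -0.9004]
 [-0.0171  0.8744  0.4849  0.6184]
 [ 0.      0.      0.      1.    ]]
top 51.44389049419129 281.22913751818913 220.82554937116606 ['img', 'fov_y', 'cx', 'cy', 'pose']
[[ 0.0822  0.9736 -0.2128  0.2044]
 [-0.9966  0.0817 -0.0112 -0.0229]
 [ 0.0065  0.213   0.977   1.6167]
 [ 0.      0.      0.      1.    ]]
```

View pics/side0.png

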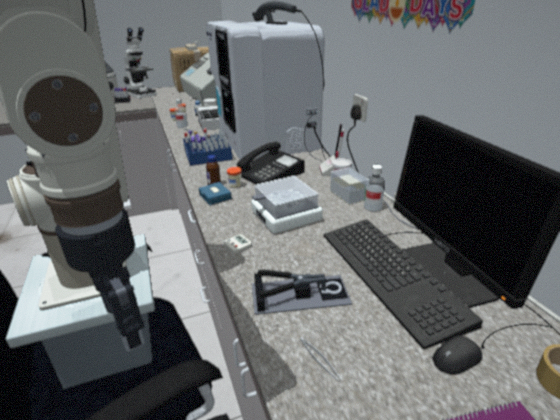

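View pics/top0.png

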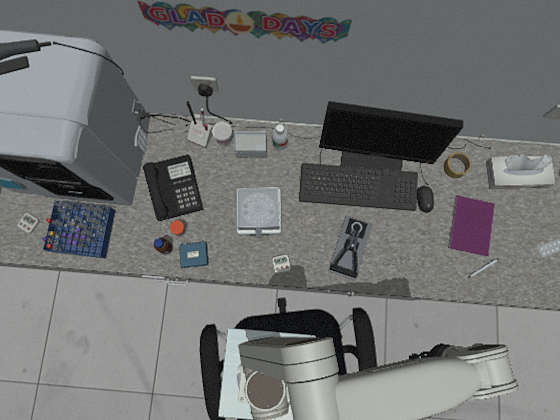

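The side view shows the carousel at about (287,203), the pliers on their rest at (300,290), the timer at (238,242) and the forceps at (322,357). In the top view the carousel is at (259,210), the rest at (349,247) and the timer at (281,263). Next I enlarge the two targets.

```bash
cat > h.py <<'E'
import numpy as np, cv2
from workcell import telemetry, vision
def cam(n,k=1):
    c=vision.camera(n); im=c["img"].astype(float)
    for _ in range(k-1): im+=vision.camera(n)["img"]
    c["img"]=(im/k).astype(np.uint8); c["f"]=210/np.tan(np.radians(c["fov_y"])/2); return c
def ray(c,u,v):
    d=np.array([(u-c["cx"])/c["f"],-(v-c["cy"])/c["f"],-1]); P=np.array(c["pose"]); return P[:3,3],P[:3,:3]@d
def plane(c,u,v,z):
    o,d=ray(c,u,v); return o+d*(z-o[2])/d[2]
def tri(c1,p1,c2,p2):
    o,d=ray(c1,*p1); q,e=ray(c2,*p2); d/=np.linalg.norm(d); e/=np.linalg.norm(e)
    s=np.linalg.lstsq(np.stack([d,-e],1),q-o,rcond=None)[0]; a=o+s[0]*d; b=q+s[1]*e
    return (a+b)/2, np.linalg.norm(a-b)
def proj(c,X):
    P=np.array(c["pose"]); x=P[:3,:3].T@(np.asarray(X)-P[:3,3]); return c["cx"]+c["f"]*x[0]/-x[2], c["cy"]-c["f"]*x[1]/-x[2]
E
python3 - <<'E'
from h import *
t=cam("top",2); s=cam("side",2)
np.save("t.npy",t["img"]); np.save("s.npy",s["img"])
def crop(im,x,y,w,h,k): return cv2.resize(im[y:y+h,x:x+w],None,fx=k,fy=k,interpolation=cv2.INTER_CUBIC)[:,:,::-1]
a=crop(t["img"],225,175,66,60,6); b=crop(t["img"],318,205,66,75,6)   # 396x360, 396x450
cc=crop(s["img"],240,170,95,66,6); d=crop(s["img"],240,260,120,58,6)
A=np.zeros((600,800,3),np.uint8); A[:360,:396]=a; A[:450,400:796]=b; cv2.imwrite("pics/a.png",A)
B=np.zeros((396+4+348-148,800,3),np.uint8)
c1=crop(s["img"],245,172,85,62,5); d1=crop(s["img"],245,262,115,56,5)
B[:310,:425]=c1; B[315:595,:575]=d1; cv2.imwrite("pics/b.png",B)
E
```

```text
(no output)
```

View pics/a.png

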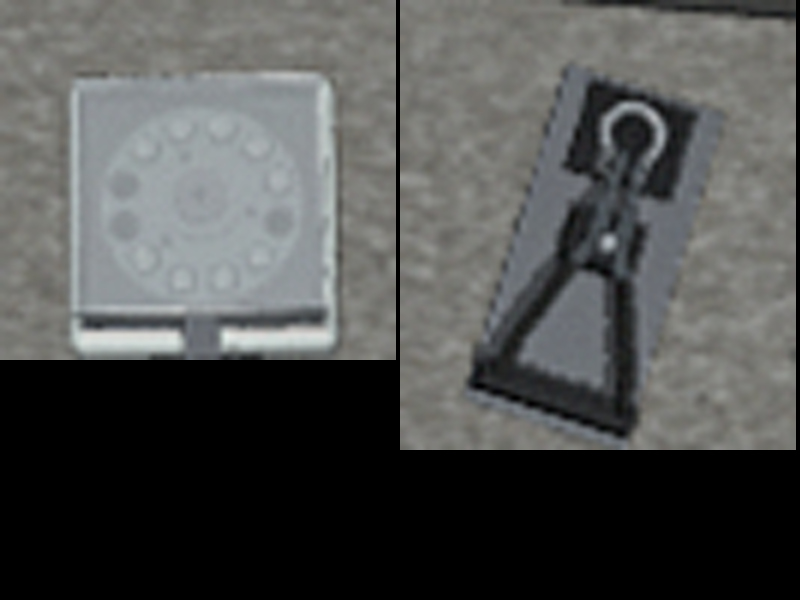

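View pics/b.png

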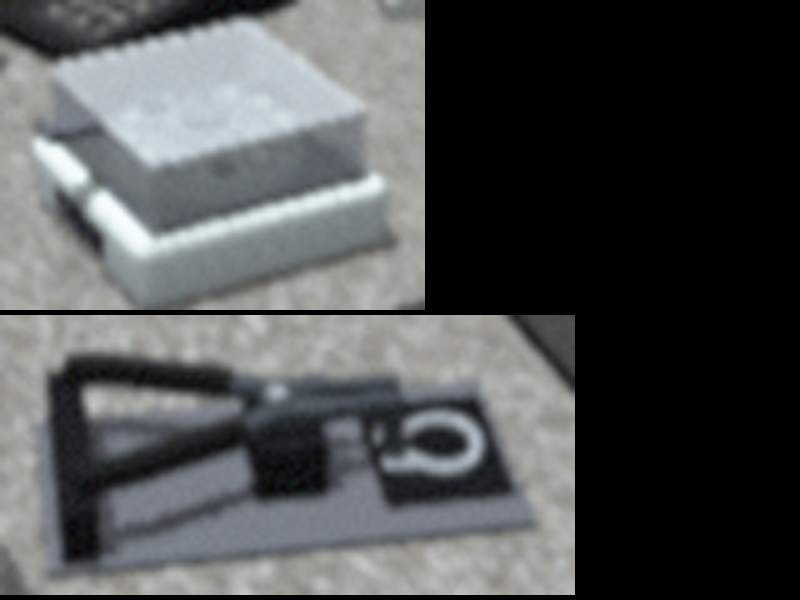

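The crops show, in the top view, the carousel disc centred at crop (200,197), the tab at (202,335), the plier pivot pin at (608,243) and the ring at (634,130). In the side view the pivot pin is at (278,392), the ring at (440,442) and the housing corners at (148,240), (387,180) and (35,140). I triangulate these now.

```bash
cat > m.py <<'E'
from h import *
t=cam("top"); s=cam("side"); np.set_printoptions(precision=4,suppress=True)
T=lambda x,y,x0=225,y0=175,k=6:(x0+(x+.5)/k-.5,y0+(y+.5)/k-.5)
P=lambda x,y:T(x-400,y,318,205)
S=lambda x,y:T(x,y,245,172,5)
D=lambda x,y:T(x,y-315,245,262,5)
for n,a,b in [("front-right top housing",T(337,350),S(143,243)),("front-left",T(73,350),S(34,140)),("pivot pin",P(608,243),D(278,392)),("ring c",P(634,131),D(440,442)),
  ("rest back-right",P(722,112),D(533,527)),("rest fr right",P(628,440),D(50,573)),("back-left",P(568,65),D(478,380)),("cover fr right top",T(326,312),S(148,165)),("cover fr left top",T(78,315),S(50,68)),("cover back right top",T(320,80),S(368,110))]:
    print(n,*tri(t,a,s,b))
for n,p,z in [("disc c",T(200,198),.072),("spindle",T(200,195),.089),("hous bl",T(72,77),.05),("hous br",T(330,77),.05),("hous fl",T(73,350),.05),("hous fr",T(337,350),.05),("tab mid",T(203,335),.094)]:
    print(n,plane(t,*p,z))
for n,p in [("bl",P(568,65)),("br",P(722,112)),("fr",P(628,444)),("fl",P(468,395))]: print("rest",n,plane(t,*p,.006))
hsv=cv2.cvtColor(t["img"],cv2.COLOR_RGB2HSV)
E
python3 m.py
```

```text
front-right top housing [ 0.504  -0.0079  0.0551] 0.009132737933384408
front-left [0.4896 0.1533 0.0476] 0.00421507189562905
pivot pin [ 0.4784 -0.2697  0.0541] 0.0037761814652485614
ring c [ 0.5559 -0.2884  0.0147] 0.0006449026844660195
rest back-right [ 0.5748 -0.3449  0.0038] 0.0001145917308797367
rest fr right [ 0.362  -0.2943  0.0079] 0.003246898130672238
back-left [ 0.598  -0.2465  0.0073] 0.003478930089329733
cover fr right top [0.5146 0.0006 0.1006] 0.0030287543012724274
cover fr left top [0.5013 0.1466 0.0998] 0.004013175409736317
cover back right top [0.6587 0.0155 0.0999] 0.006691910516461982
disc c [0.5831 0.0837 0.072 ]
spindle [0.5808 0.0827 0.089 ]
hous bl [0.6591 0.1719 0.05  ]
hous br [0.6727 0.0117 0.05  ]
hous fl [0.487  0.1533 0.05  ]
hous fr [ 0.5005 -0.0069  0.05  ]
tab mid [0.4945 0.0726 0.094 ]
rest bl [ 0.5966 -0.2461  0.006 ]
rest br [ 0.5744 -0.3445  0.006 ]
rest fr [ 0.3614 -0.2949  0.006 ]
rest fl [ 0.3832 -0.1953  0.006 ]
```

The points agree with the known sizes. The carousel is at about (0.580,0.083) with yaw 5.2°, and the rest is at (0.479,-0.270) with yaw -13.3°; the pin, ring and plate heights all match. I write the move planner.

```bash
cat > plan.py <<'E'
import sys, numpy as np
from scipy.spatial.transform import Rotation as R
from workcell import telemetry
np.set_printoptions(precision=4,suppress=True)
def go(x,y,z,yaw):
    o=telemetry.get_obs(); Rc=R.from_quat(o["tool_rot"]); Rt=R.from_euler("z",yaw,degrees=True)*R.from_euler("x",180,degrees=True)
    rv=np.degrees((Rc.inv()*Rt).as_rotvec()); d=Rt.inv().apply(np.array([x,y,z])-o["eef_pos"])
    print("t",o["clock"],"pos",o["eef_pos"],"F",o["ft_force"],"w",o["grip_width"],"g",o["grasp_force"])
    print("turn/360",rv/360,"rows",np.linalg.norm(rv)/7.16,"| shift/.3",d/.3,"rows",np.linalg.norm(d)/.0417)
if __name__=="__main__": go(*map(float,sys.argv[1:5]))
E
python3 plan.py .481 .0735 .15 5.2
```

```text
t 0.4 pos [ 0.1318 -0.4822  0.2312] F [-0.4665 -0.233   1.2544] w 0.08577238145572526 g 0.0
turn/360 [-0.0001  0.      0.028 ] rows 1.4083588141946357 | shift/.3 [ 1.3272 -1.7393  0.2705] rows 15.859342285569747
```

```bash
python3 -m inch '[[[0,0,0.014],[0.04,-0.06,0],-1],[[0,0,0.014],[0.078,-0.102,0],-1],[[0,0,0],[0.078,-0.102,0],-1],[[0,0,0],[0.078,-0.102,0],-1],[[0,0,0],[0.078,-0.102,0],-1],[[0,0,0],[0.078,-0.102,0],-1],[[0,0,0],[0.078,-0.102,0],-1],[[0,0,0],[0.078,-0.102,0],-1],[[0,0,0],[0.078,-0.102,0],-1],[[0,0,0],[0.078,-0.102,0],-1]]'; python3 plan.py .481 .0735 .15 5.2
```

```text
clock: 1.23
eef_pos: [0.321, -0.1651, 0.2317]
tool_rot: [0.999, 0.045, 0.001, 0.0]
ft_force: [0.7, -0.0, -0.2]
grip_width: 0.0854
grasp_force: 0.0
t 1.2333 pos [ 0.321  -0.1651  0.2317] F [ 0.6606 -0.0494 -0.1863] w 0.08535700940989072 g 0.0
turn/360 [ 0.0001 -0.0002 -0.    ] rows 0.010197163354452591 | shift/.3 [ 0.6031 -0.7437  0.2722] rows 7.161286519203751
```

```bash
python3 -m inch '[[[0,0,0],[0.075,-0.093,0.034],-1],[[0,0,0],[0.075,-0.093,0.034],-1],[[0,0,0],[0.075,-0.093,0.034],-1],[[0,0,0],[0.075,-0.093,0.034],-1],[[0,0,0],[0.075,-0.093,0.034],-1],[[0,0,0],[0.075,-0.093,0.034],-1],[[0,0,0],[0.075,-0.093,0.034],-1],[[0,0,0],[0.03,-0.04,0.03],-1],[[0,0,0],[0,0,0],-1]]'; python3 plan.py .481 .0735 .15 5.2
python3 - <<'E'
from h import *
s=cam("side"); t=cam("top")
X=telemetry.get_obs()["eef_pos"]
print(proj(s,X),proj(s,[.481,.0735,.094]))
a=cv2.resize(s["img"][130:260,200:350],None,fx=5,fy=5,interpolation=cv2.INTER_CUBIC)[:550,:,::-1]
cv2.imwrite("pics/c.png",a)
E
```

```text
clock: 1.98
eef_pos: [0.4687, 0.05, 0.149]
tool_rot: [0.999, 0.052, -0.001, -0.003]
ft_force: [-0.1, 0.4, -0.5]
grip_width: 0.0851
grasp_force: 0.0
t 1.9833 pos [0.4687 0.05   0.149 ] F [-0.0814  0.3788 -0.5093] w 0.08512943452740762 g 0.0
turn/360 [-0.0009  0.0003  0.002 ] rows 0.11346188793155935 | shift/.3 [ 0.0478 -0.0743 -0.0033] rows 0.6358668102085745
(np.float64(252.01188908630937), np.float64(185.17278495191738)) (np.float64(254.88851894023708), np.float64(198.01004563954785))
```

View pics/c.png

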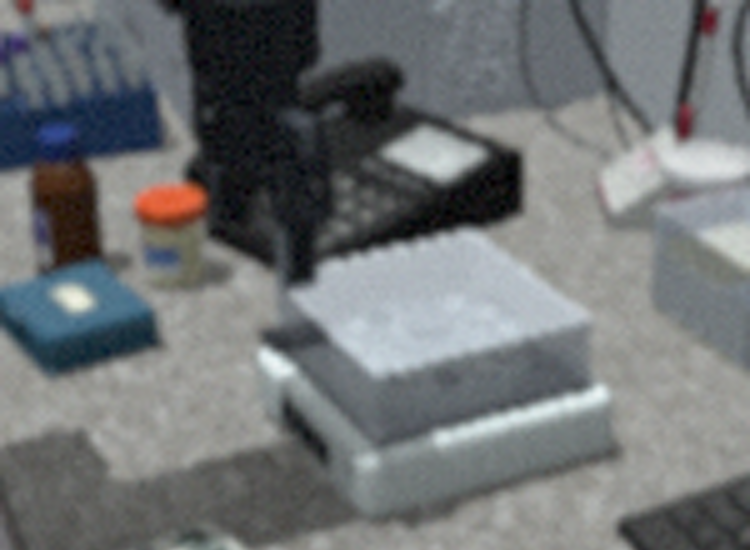

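The view shows the gripper above and just before the cover front; the darkened tab lies near crop (290,345), where the projection (274,340) puts it. I descend to it and close.

```bash
python3 -m inch '[[[-0.001,0,0.002],[0.048,-0.074,0],-1],[[0,0,0],[0,0,0.08],-1],[[0,0,0],[0,0,0.085],-1],[[0,0,0],[0,0,0.08],-1],[[0,0,0],[0,0,0],-1]]'; python3 plan.py .481 .0735 .075 5.2
```

```text
clock: 2.5
eef_pos: [0.4778, 0.0546, 0.0743]
tool_rot: [0.999, 0.053, -0.004, -0.006]
ft_force: [-0.9, -0.6, 0.1]
grip_width: 0.0853
grasp_force: 0.0
t 2.5 pos [0.4778 0.0546 0.0743] F [-0.8927 -0.5869  0.0805] w 0.08526657881719975 g 0.0
turn/360 [-0.0019  0.0013  0.0025] rows 0.1706076682629084 | shift/.3 [ 0.0162 -0.0618 -0.0023] rows 0.4601918359804747
```

```bash
python3 -m inch '[[[-0.002,0.001,0.002],[0.008,-0.031,0],-1],[[0,0,0],[0.008,-0.031,0],-1],[[0,0,0],[0,0,0],-1],[[0,0,0],[0,0,0],-1]]'; python3 plan.py .481 .0735 .075 5.2
```

```text
clock: 2.83
eef_pos: [0.4879, 0.0607, 0.0797]
tool_rot: [0.998, 0.059, 0.005, -0.006]
ft_force: [-0.6, -0.3, 0.0]
grip_width: 0.0854
grasp_force: 0.0
t 2.8333 pos [0.4879 0.0607 0.0797] F [-0.5871 -0.3063  0.0065] w 0.08538676748901752 g 0.0
turn/360 [-0.0018 -0.0015  0.0042] rows 0.24367518675073122 | shift/.3 [-0.0189 -0.0445  0.0156] rows 0.36551056357469913
```

```bash
python3 -m inch '[[[0,0,0],[0,0,0],-1],[[0,0,0],[0,0,0],-1]]'; python3 -m inch '[[[0,0,0],[0,-0.03,0],-1],[[0,0,0],[0,0,0],-1],[[0,0,0],[0,0,0],-1]]'; python3 plan.py .481 .0735 .075 5.2;  python3 -c "
from workcell import telemetry as t;o=t.get_obs();print(o['joint_pos'],o['joint_vel'],o['tau'])"
```

```text
clock: 3.0
eef_pos: [0.4868, 0.0607, 0.0786]
tool_rot: [0.998, 0.059, 0.003, -0.006]
ft_force: [0.3, 1.4, 0.2]
grip_width: 0.0854
grasp_force: 0.0
clock: 3.25
eef_pos: [0.4857, 0.0651, 0.0779]
tool_rot: [0.998, 0.062, 0.003, -0.008]
ft_force: [1.1, -0.4, 0.3]
grip_width: 0.0853
grasp_force: 0.0
t 3.25 pos [0.4857 0.0651 0.0779] F [ 1.1197 -0.4419  0.3309] w 0.08529228749196865 g 0.0
turn/360 [-0.0024 -0.0009  0.0053] rows 0.29847752698084506 | shift/.3 [-0.0132 -0.0293  0.0096] rows 0.24130035430032604
[ 0.12382755  0.34238082 -0.28293107  0.93950594  0.01520255  3.14117624] [-0.00126541  0.00090946  0.000657   -0.00029366 -0.00295133  0.00146435] [ 4.18053637e-02 -3.82339668e+01  2.13605869e+01 -4.36054158e-02
  6.56251120e-02 -2.66805023e-05]
```

Joint 6 sits at its limit, so I lift, turn the tool half round (yaw 185.2°) and come down again.

```bash
python3 -m inch '[[[0,0,0],[-0.01,0,-0.1],-1],[[0,0,0],[0,0,-0.13],-1],[[0,0,-0.0198],[0,0,0],-1],[[0,0,-0.0198],[0,0,0],-1],[[0,0,-0.0198],[0,0,0],-1],[[0,0,-0.0198],[0,0,0],-1],[[0,0,-0.0198],[0,0,0],-1],[[0,0,-0.0198],[0,0,0],-1],[[0,0,-0.0198],[0,0,0],-1],[[0,0,-0.0198],[0,0,0],-1]]'; python3 -m inch '[[[0,0,-0.0198],[0,0,0],-1],[[0,0,-0.0198],[0,0,0],-1],[[0,0,-0.0198],[0,0,0],-1],[[0,0,-0.0198],[0,0,0],-1],[[0,0,-0.0198],[0,0,0],-1],[[0,0,-0.0198],[0,0,0],-1],[[0,0,-0.0198],[0,0,0],-1],[[0,0,-0.0198],[0,0,0],-1],[[0,0,-0.0198],[0,0,0],-1],[[0,0,-0.0198],[0,0,0],-1]]'; python3 plan.py .481 .0735 .15 185.2
```

```text
clock: 4.08
eef_pos: [0.4824, 0.0634, 0.1467]
tool_rot: [0.846, 0.533, 0.006, -0.006]
ft_force: [0.6, -0.1, -0.6]
grip_width: 0.0852
grasp_force: 0.0
clock: 4.92
eef_pos: [0.4824, 0.0634, 0.1467]
tool_rot: [0.377, 0.926, 0.008, -0.001]
ft_force: [0.1, -0.5, 0.1]
grip_width: 0.0856
grasp_force: 0.0
t 4.9167 pos [0.4824 0.0634 0.1467] F [ 0.1462 -0.478   0.0567] w 0.08560658364044656 g 0.0
turn/360 [ 0.0026 -0.0003 -0.1373] rows 6.906677194728916 | shift/.3 [ 0.0016  0.0338 -0.011 ] rows 0.25629297413906793
```

```bash
python3 -m inch '[[[0,0,-0.0195],[0,0,0],-1],[[0,0,-0.0195],[0,0,0],-1],[[0,0,-0.0195],[0,0,0],-1],[[0,0,-0.0195],[0,0,0],-1],[[0,0,-0.0195],[0,0,0],-1],[[0,0,-0.0195],[0,0,0],-1],[[0,0,-0.0195],[0,0,0],-1],[[0,0,0],[0,0.033,0],-1],[[0,0,0],[0,0,0],-1]]'; python3 plan.py .481 .0735 .075 185.2
```

```text
clock: 5.67
eef_pos: [0.4816, 0.0745, 0.1469]
tool_rot: [-0.038, 0.999, 0.008, 0.002]
ft_force: [0.1, -0.3, 0.5]
grip_width: 0.0852
grasp_force: 0.0
t 5.6667 pos [0.4816 0.0745 0.1469] F [ 0.0701 -0.2841  0.4731] w 0.08520021309874634 g 0.0
turn/360 [ 0.0026  0.0008 -0.0022] rows 0.1761143129271629 | shift/.3 [ 0.0023 -0.0032  0.2397] rows 1.724532201874135
```

```bash
python3 -m inch '[[[0.0026,0.001,-0.002],[0,-0.003,0.06],-1],[[0,0,0],[0,0,0.08],-1],[[0,0,0],[0,0,0.08],-1],[[0,0,0],[0,0,0.02],0],[[0,0,0],[0,0,0],0.6],[[0,0,0],[0,0,0],0.6],[[0,0,0],[0,0,0],0.6],[[0,0,0],[0,0,0],0.6],[[0,0,0],[0,0,0],0.6],[[0,0,0],[0,0,0],0.6]]'; python3 plan.py .481 .0735 .075 185.2
```

```text
clock: 6.5
eef_pos: [0.483, 0.0742, 0.0767]
tool_rot: [-0.046, 0.999, 0.001, 0.001]
ft_force: [-1.8, 4.5, 5.1]
grip_width: 0.0206
grasp_force: 58.8
t 6.5 pos [0.483  0.0742 0.0767] F [-1.7968  4.5331  5.1433] w 0.02059141107208782 g 58.83331021293998
turn/360 [0.0004 0.0004 0.0003] rows 0.03159612350023379 | shift/.3 [ 0.0068 -0.0017  0.0057] rows 0.06511483795969858
```

Run:
```python
import numpy as np
p=np.radians(np.linspace(13.5,108,19)); r=.18/.3
for i in range(18): print(round(-r*(np.cos(p[i])-np.cos(p[i+1])),3),round(-r*(np.sin(p[i+1])-np.sin(p[i])),3))
```

```text
-0.015 -0.053
-0.02 -0.051
-0.025 -0.049
-0.029 -0.047
-0.033 -0.044
-0.037 -0.041
-0.041 -0.037
-0.044 -0.033
-0.047 -0.029
-0.049 -0.025
-0.051 -0.02
-0.053 -0.015
-0.054 -0.01
-0.055 -0.005
-0.055 -0.0
-0.055 0.005
-0.054 0.01
-0.053 0.015
```

```bash
python3 -m inch '[[[0,0,0],[-0.015,0,-0.053],0.6],[[0,0,0],[-0.02,0,-0.051],0.6],[[0,0,0],[-0.025,0,-0.049],0.6],[[0,0,0],[-0.029,0,-0.047],0.6],[[0,0,0],[-0.033,0,-0.044],0.6],[[0,0,0],[-0.037,0,-0.041],0.6],[[0,0,0],[-0.041,0,-0.037],0.6],[[0,0,0],[0,0,0],0.6]]'; python3 plan.py .481 .0735 .075 185.2
```

```text
clock: 7.17
eef_pos: [0.5427, 0.0805, 0.1731]
tool_rot: [-0.047, 0.999, 0.002, -0.0]
ft_force: [-2.3, 6.4, -2.7]
grip_width: 0.0209
grasp_force: 60.7
t 7.1667 pos [0.5427 0.0805 0.1731] F [-2.2573  6.3588 -2.6584] w 0.020850640649928243 g 60.69719363003969
turn/360 [0.0006 0.     0.0005] rows 0.036888002585290756 | shift/.3 [ 0.207  -0.0047  0.3272] rows 2.7856233068215475
```

```bash
python3 -m inch '[[[0,0,0],[-0.044,0,-0.033],0.6],[[0,0,0],[-0.047,0,-0.029],0.6],[[0,0,0],[-0.049,0,-0.025],0.6],[[0,0,0],[-0.051,0,-0.02],0.6],[[0,0,0],[-0.053,0,-0.015],0.6],[[0,0,0],[-0.054,0,-0.01],0.6],[[0,0,0],[-0.055,0,-0.005],0.6],[[0,0,0],[0,0,0],0.6]]'; python3 plan.py .481 .0735 .075 185.2;python3 -m inch '[[[0,0,0],[-0.055,0,0],0.6],[[0,0,0],[-0.055,0,0.005],0.6],[[0,0,0],[-0.054,0,0.01],0.6],[[0,0,0],[-0.04,0,0.012],0.6],[[0,0,0],[0,0,0],0.6],[[0,0,0],[0,0,0],0.6]]'; python3 plan.py .481 .0735 .075 185.2
```

```text
clock: 7.83
eef_pos: [0.6481, 0.0917, 0.2132]
tool_rot: [-0.047, 0.999, 0.003, -0.0]
ft_force: [-4.2, 9.4, 2.8]
grip_width: 0.021
grasp_force: 64.0
t 7.8333 pos [0.6481 0.0917 0.2132] F [-4.2379  9.3805  2.7796] w 0.02096689911444859 g 63.962695486843586
turn/360 [ 0.0008 -0.0001  0.0005] rows 0.05069220633209331 | shift/.3 [ 0.5603 -0.01    0.4606] rows 5.2185157879510555
clock: 8.33
eef_pos: [0.7085, 0.0982, 0.2057]
tool_rot: [-0.047, 0.999, 0.003, 0.0]
ft_force: [-1.2, 10.3, 3.9]
grip_width: 0.0205
grasp_force: 66.4
t 8.3333 pos [0.7085 0.0982 0.2057] F [-1.1976 10.3427  3.9371] w 0.020522991703440453 g 66.3876923918724
turn/360 [0.0009 0.0002 0.0007] rows 0.057564762080773345 | shift/.3 [ 0.7625 -0.0132  0.4356] rows 6.318640624026454
```

```bash
python3 -m inch '[[[0,0,0],[0,0,0],-1],[[0,0,0],[0,0,0],-1],[[0,0,0],[0,0,0],-1],[[0,0,0],[0,0,0],-1],[[0,0,0],[0,0,-0.06],-1],[[0,0,0],[0.03,0,-0.1],-1],[[0,0,0],[0.06,0,-0.05],-1],[[0,0,0],[0.1,0,0],-1],[[0,0,0],[0.12,0,0],-1],[[0,0,0],[0.13,0,0],-1]]'; python3 plan.py .4371 -.2604 .16 166.7
```

```text
clock: 9.17
eef_pos: [0.5759, 0.0807, 0.2673]
tool_rot: [-0.045, 0.999, -0.001, 0.0]
ft_force: [-0.5, 0.1, 0.5]
grip_width: 0.0855
grasp_force: 0.0
t 9.1667 pos [0.5759 0.0807 0.2673] F [-0.5178  0.1434  0.516 ] w 0.08549340493198744 g 0.0
turn/360 [-0.0002  0.0001  0.0514] rows 2.5819285496245623 | shift/.3 [ 0.1889 -1.2128  0.3576] rows 9.197638994363688
```

```bash
python3 -m inch '[[[0,0,0.017],[0.01,-0.06,0],-1],[[0,0,0.017],[0.02,-0.12,0],-1],[[0,0,0.017],[0.02,-0.13,0],-1],[[0,0,0],[0.02,-0.13,0],-1],[[0,0,0],[0.02,-0.13,0.03],-1],[[0,0,0],[0.02,-0.13,0.06],-1],[[0,0,0],[0.02,-0.12,0.06],-1],[[0,0,0],[0.02,-0.12,0.06],-1],[[0,0,0],[0.02,-0.12,0.06],-1],[[0,0,0],[0.01,-0.06,0.06],-1]]'; python3 plan.py .4369 -.2601 .1 166.7
python3 - <<'E'
from h import *
s=cam("side"); cv2.imwrite("pics/d.png",cv2.resize(s["img"][110:260,220:420],None,fx=4,fy=4,interpolation=cv2.INTER_CUBIC)[:,:,::-1])
E
```

```text
clock: 10.0
eef_pos: [0.4634, -0.241, 0.1693]
tool_rot: [0.116, 0.993, -0.002, -0.0]
ft_force: [0.3, -0.1, 1.3]
grip_width: 0.0856
grasp_force: 0.0
t 10.0 pos [ 0.4634 -0.241   0.1693] F [ 0.268  -0.0528  1.3279] w 0.08556155069057166 g 0.0
turn/360 [-0.0005  0.     -0.0002] rows 0.027726997707377514 | shift/.3 [ 0.0714 -0.0825  0.2309] rows 1.8369093189499093
```

View pics/d.png

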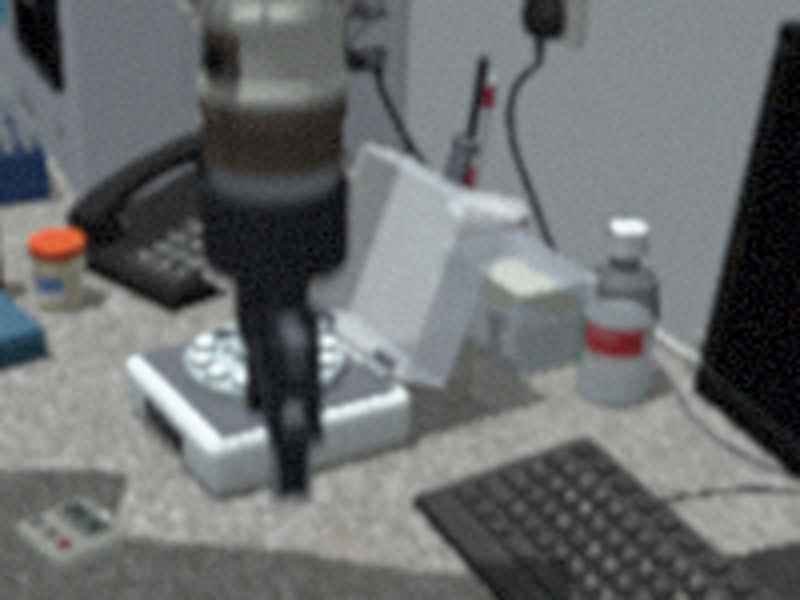

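The side view shows the cover standing open and leaning back (crop 400,260) with the spindle uncovered. Next I go over the pliers grip.

```bash
python3 -m inch '[[[0,0,0],[0.035,-0.035,0.03],-1],[[0,0,0],[0.03,-0.035,0.06],-1],[[0,0,0],[0,0,0.05],-1],[[0,0,0],[0,0,0],-1],[[0,0,0],[0,0,0],-1]]'; python3 plan.py .4369 -.2601 .0215 166.7
```

```text
clock: 10.47
eef_pos: [0.4411, -0.2531, 0.1274]
tool_rot: [0.115, 0.993, -0.0, -0.001]
ft_force: [0.1, -0.6, 0.2]
grip_width: 0.0852
grasp_force: 0.0
t 10.4667 pos [ 0.4411 -0.2531  0.1274] F [ 0.066  -0.5658  0.1905] w 0.08515528161680376 g 0.0
turn/360 [-0.0001 -0.0003  0.0004] rows 0.027107381161781376 | shift/.3 [ 0.0081 -0.0259  0.353 ] rows 2.546999509865275
```

```bash
python3 -m inch '[[[0,0,0],[0.008,-0.026,0],-1],[[0,0,0],[0,0,0.06],-1],[[0,0,0],[0,0,0.05],-1],[[0,0,0],[0,0,0],-1],[[0,0,0],[0,0,0],-1]]'; python3 plan.py .4369 -.2601 .0215 166.7
```

```text
clock: 10.88
eef_pos: [0.4377, -0.2604, 0.0952]
tool_rot: [0.114, 0.993, -0.001, -0.0]
ft_force: [-0.6, -0.6, 0.5]
grip_width: 0.0853
grasp_force: 0.0
t 10.8833 pos [ 0.4377 -0.2604  0.0952] F [-0.5778 -0.6115  0.4695] w 0.08528078203730256 g 0.0
turn/360 [-0.0002 -0.0001  0.0006] rows 0.03208621035683734 | shift/.3 [0.0029 0.0002 0.2455] rows 1.7663599452007943
```

```bash
python3 -m inch '[[[0,0,0],[0.003,0,0.08],-1],[[0,0,0],[0,0,0.09],-1],[[0,0,0],[0,0,0.065],-1],[[0,0,0],[0,0,0.01],-1],[[0,0,0],[0,0,0],-0.55],[[0,0,0],[0,0,0],-0.55],[[0,0,0],[0,0,0],-0.55],[[0,0,0],[0,0,0],-0.55]]'; python3 plan.py .4369 -.2601 .0215 166.7
python3 - <<'E'
from h import *
s=cam("side");t=cam("top")
A=np.zeros((600,800,3),np.uint8)
A[:300,:800]=cv2.resize(s["img"][250:325,200:400],None,fx=4,fy=4,interpolation=cv2.INTER_CUBIC)[:,:,::-1]
A[300:600,:400]=cv2.resize(t["img"][205:280,300:400],None,fx=4,fy=4,interpolation=cv2.INTER_CUBIC)[:,:,::-1]
cv2.imwrite("pics/e.png",A)
E
```

```text
clock: 11.55
eef_pos: [0.438, -0.2609, 0.0228]
tool_rot: [0.114, 0.993, -0.001, 0.001]
ft_force: [0.8, 0.1, 0.2]
grip_width: 0.0665
grasp_force: 6.3
t 11.55 pos [ 0.438  -0.2609  0.0228] F [0.8257 0.1172 0.1834] w 0.06653882163116746 g 6.277125980705023
turn/360 [-0.0004  0.0004  0.0006] rows 0.03905125421849787 | shift/.3 [0.0042 0.0017 0.0042] rows 0.044287733831326906
```

View pics/e.png

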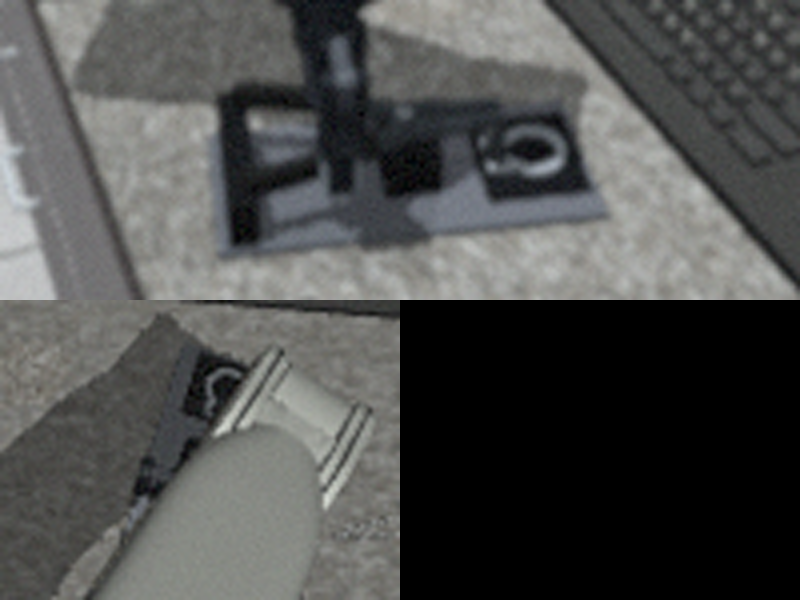

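The fingers stand beside the handles, near side-crop (345,130), and both pads touch at 66.5 mm with the ring still on its block at (520,148). Now I squeeze in steps, rising slightly to cancel the pads' forward swing.

```bash
python3 -m inch '[[[0,0,0],[0,0,-0.003],-0.4],[[0,0,0],[0,0,-0.005],-0.25],[[0,0,0],[0,0,-0.004],-0.1],[[0,0,0],[0,0,-0.003],0.05],[[0,0,0],[0,0,-0.003],0.2],[[0,0,0],[0,0,-0.001],0.5],[[0,0,0],[0,0,0],0.8],[[0,0,0],[0,0,0],0.8],[[0,0,0],[0,0,0],0.8]]'; python3 plan.py .4369 -.2601 .0265 166.7
```

```text
clock: 12.4
eef_pos: [0.4381, -0.2613, 0.0292]
tool_rot: [0.114, 0.993, -0.002, 0.002]
ft_force: [-1.5, 0.5, 10.4]
grip_width: 0.0277
grasp_force: 59.5
t 12.4 pos [ 0.4381 -0.2613  0.0292] F [-1.5112  0.4981 10.4059] w 0.027691909898505864 g 59.450494050979614
turn/360 [-0.0005  0.0006  0.0005] rows 0.043690640395713194 | shift/.3 [0.0049 0.0029 0.0091] rows 0.07739034286820122
```

```bash
python3 -m inch '[[[0,0,0],[0,0,-0.01],0.8],[[0,0,0],[0,0,-0.03],0.8],[[0,0,0],[0,0,-0.05],0.8],[[0,0,0],[0,0,-0.08],0.8],[[0,0,0],[0,0,-0.08],0.8],[[0,0,0],[0,0,-0.08],0.8],[[0,0,0],[0,0,-0.06],0.8],[[0,0,0],[0,0,0],0.8],[[0,0,0],[0,0,0],0.8]]'; python3 plan.py .4369 -.2601 .15 166.7
python3 - <<'E'
from h import *
s=cam("side",3);t=cam("top",3)
A=np.zeros((600,800,3),np.uint8)
A[:360,:800]=cv2.resize(s["img"][220:310,200:400],None,fx=4,fy=4,interpolation=cv2.INTER_CUBIC)[:,:,::-1]
A[360:600,:400]=cv2.resize(t["img"][205:265,300:400],None,fx=4,fy=4,interpolation=cv2.INTER_CUBIC)[:,:,::-1]
cv2.imwrite("pics/f.png",A)
E
```

```text
clock: 13.15
eef_pos: [0.4373, -0.2603, 0.1447]
tool_rot: [0.114, 0.993, -0.001, 0.001]
ft_force: [-0.9, 0.1, -2.0]
grip_width: 0.0273
grasp_force: 59.3
t 13.15 pos [ 0.4373 -0.2603  0.1447] F [-0.8621  0.0661 -2.0372] w 0.02726470523040703 g 59.27697479724884
turn/360 [-0.0003  0.0002  0.0006] rows 0.033848043562783446 | shift/.3 [ 0.0013  0.0003 -0.0176] rows 0.12733372879489202
```

View pics/f.png

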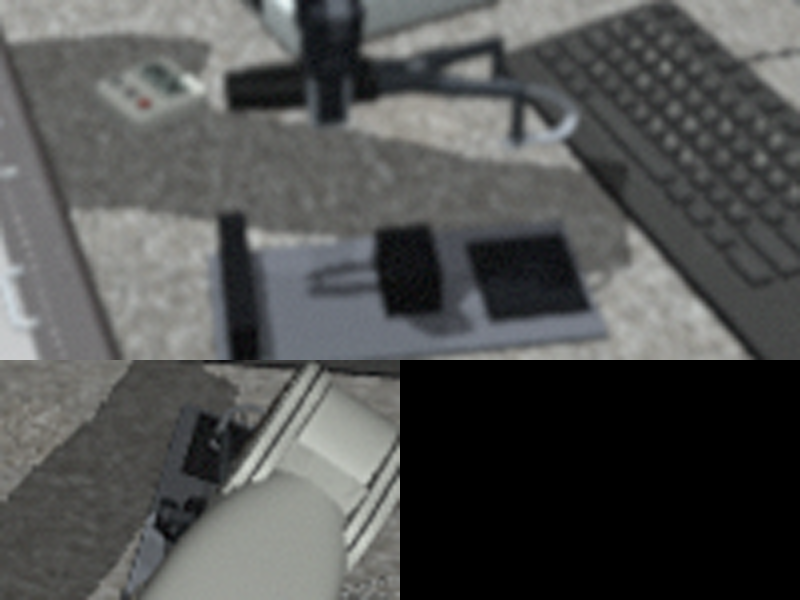

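The pliers are up and level with the spread ring on the pins, near pin at crop (517,140) and ring arc at (575,122). I now carry them to the spindle at yaw 50° so that both cameras can see the ring.

```bash
python3 -m inch '[[[0,0,-0.01],[0,0,-0.02],0.8],[[0,0,-0.019],[0,0,-0.02],0.8],[[0,0,-0.019],[0,0,0],0.8],[[0,0,-0.019],[0,0,0],0.8],[[0,0,-0.019],[0,0,0],0.8],[[0,0,-0.019],[0,0,0],0.8],[[0,0,-0.019],[0,0,0],0.8],[[0,0,-0.019],[0,0,0],0.8],[[0,0,-0.019],[0,0,0],0.8],[[0,0,-0.014],[0,0,0],0.8]]'; python3 plan.py .5095 -.002 .155 230
```

```text
clock: 14.28
eef_pos: [0.4364, -0.2597, 0.1549]
tool_rot: [-0.427, 0.904, 0.0, -0.001]
ft_force: [-0.5, 0.5, -1.5]
grip_width: 0.0273
grasp_force: 59.3
t 14.2833 pos [ 0.4364 -0.2597  0.1549] F [-0.52    0.4673 -1.5293] w 0.02731967992761779 g 59.284653067588806
turn/360 [ 0.0003 -0.0003  0.0016] rows 0.0813071797316089 | shift/.3 [-0.8148  0.3654 -0.0002] rows 6.424528982322732
```

```bash
python3 -m inch '[[[0,0,0.001],[-0.05,0.022,0],0.8],[[0,0,0],[-0.09,0.04,0],0.8],[[0,0,0],[-0.1,0.045,0],0.8],[[0,0,0],[-0.11,0.05,0],0.8],[[0,0,0],[-0.11,0.05,0],0.8],[[0,0,0],[-0.1,0.045,0],0.8],[[0,0,0],[-0.08,0.036,0],0.8],[[0,0,0],[-0.04,0.018,0],0.8],[[0,0,0],[0,0,0],0.8],[[0,0,0],[0,0,0],0.8]]'; python3 plan.py .5095 -.002 .155 230
python3 - <<'E'
from h import *
s=cam("side",4);t=cam("top",4)
np.savez("g.npz",s=s["img"],t=t["img"])
A=np.zeros((600,800,3),np.uint8)
A[:360,:480]=cv2.resize(s["img"][160:220,250:330],None,fx=6,fy=6,interpolation=cv2.INTER_CUBIC)[:,:,::-1]
A[:600,480:800]=cv2.resize(t["img"][175:250,235:275],None,fx=8,fy=8,interpolation=cv2.INTER_CUBIC)[:,:,::-1]
cv2.imwrite("pics/g.png",A)
X=telemetry.get_obs()["eef_pos"]
for X in ([.5805,.0826,.089],X): print([ (np.round(proj(s,X),1)-[250,160])*6, (np.round(proj(t,X),1)-[235,175])*8+[480,0]])
E
```

```text
clock: 15.12
eef_pos: [0.4976, -0.0441, 0.1548]
tool_rot: [-0.423, 0.906, -0.0, -0.001]
ft_force: [-0.7, 0.3, -2.0]
grip_width: 0.0277
grasp_force: 59.3
t 15.1167 pos [ 0.4976 -0.0441  0.1548] F [-0.7334  0.2569 -2.0293] w 0.027722447363904838 g 59.30296540260315
turn/360 [ 0.0001 -0.0004  0.    ] rows 0.02184128191874853 | shift/.3 [-0.133   0.0598 -0.0006] rows 1.0493711433713733
[array([208.8, 194.4]), array([663.2, 257.6])]
[array([138.6, 212.4]), array([936.8, 431.2])]
```

View pics/g.png

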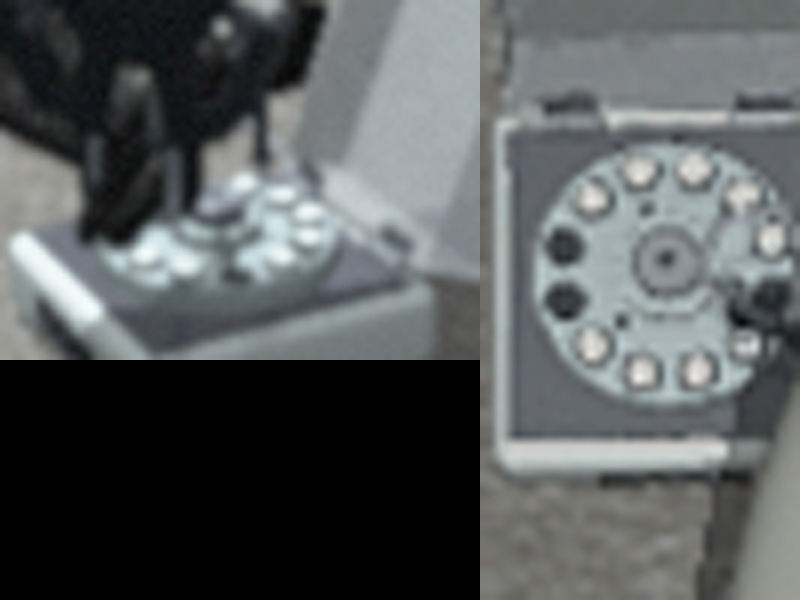

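In the top view the spindle is free at (667,259), within half a pixel of the prediction, and the ring is faint at about (715,225); the side view shows the pins at (262,160). To measure the ring, I first get the pin and ring-front points from the lifted view.

Run:
```python
from h import *
np.set_printoptions(precision=4,suppress=True)
s=cam("side");t=cam("top")
print("spindle",plane(t,257.94,206.94,.087))
# f view
tcp=np.array([.4373,-.2603,.1447]); ex=np.array([.9732,-.23]); ey=np.array([.23,.9732])
piv=tcp[:2]+.0415*ex+.0009*ey
def pl(X): d=X[:2]-piv; return np.array([d@ex,d@ey])*1e3
Fs=lambda x,y:(200+(x+.5)/4-.5,220+(y+.5)/4-.5)
Ft=lambda x,y:(300+(x+.5)/4-.5,205+(y-360+.5)/4-.5)
print("pin near",pl(plane(s,*Fs(517,141),.126)))
for o in (66,69,72,74,78):
    # points on ring outer edge mid-arc
    w=lambda a,b,z:np.array([*(piv+a*1e-3*ex+b*1e-3*ey),z])
    ps=[proj(s,w(o+20*np.cos(q),20*np.sin(q),.1275)) for q in np.radians(np.arange(-90,91,15))]
    ps=np.array(ps); i=ps[:,0].argmax(); print(o,"right extreme crop",(ps[i]-[200,220]+.5)*4-.5,"near side extreme row",(ps[:,1].max()-220+.5)*4-.5)
im=cv2.imread("pics/f.png")[85:150:4,490:600:4]; print(im.mean(2).astype(int))
```

```text
spindle [0.5818 0.0828 0.087 ]
pin near [ 61.4696 -22.431 ]
66 right extreme crop [551.622  116.6052] near side extreme row 135.37835677872795
69 right extreme crop [556.8888 116.1144] near side extreme row 134.87130929480372
72 right extreme crop [562.1515 115.6239] near side extreme row 134.36465766648553
74 right extreme crop [565.6577 115.2971] near side extreme row 134.02710960519028
78 right extreme crop [572.6648 114.644 ] near side extreme row 133.35254012383007
[[ 81  79  80  82  79  74  76  76  74  80  89  92  88  86  83  83  80  74
   62  57  65  72  80  77  70  66  63  56]
 [ 60  62  63  64  64  68  66  65  67  80  93  98  98  96  97  93  86  83
   75  63  59  66  72  66  60  65  66  61]
 [ 60  56  56  57  56  55  52  50  53  71  83  92  95  97  98 100  96  91
   87  75  63  56  58  52  57  63  69  71]
 [ 93  86  84  85  80  72  53  42  42  50  60  71  79  83  92  96  97  98
   98  89  75  64  53  53  59  69  76  76]
 [135 122 125 124 117  98  65  45  43  52  46  49  61  72  80  84  93  97
  102 102  92  78  66  59  64  75  79  83]
 [158 151 147 146 139 110  68  51  59  7
[... 664 characters left out ...]
145 151 157 155 138 100  59  49  83 128 153 161 162 157 133 112 115 142
  168 174 153 111  79  69  73  76  76  77]
 [150 154 155 151 128  86  55  49  76 114 142 152 165 172 167 154 154 164
  164 148 117  84  73  70  70  73  74  77]
 [156 157 155 150 127  92  66  60  79 116 140 149 163 170 167 162 159 150
  128 100  76  70  72  73  72  73  73  75]
 [166 166 158 148 136 112  86  76  98 127 141 147 150 154 153 150 144 133
  105  67  51  63  68  73  74  72  71  73]
 [167 167 160 151 145 130 110 102 121 138 145 146 146 143 141 144 142 142
  124  90  53  48  62  71  71  74  72  74]
 [161 162 159 150 146 141 135 129 142 150 153 151 151 146 146 148 147 152
  150 127  81  43  49  63  71  74  74  74]]
```

Run:
```python
from h import *
np.set_printoptions(precision=1,suppress=True)
s=cam("side")
tcp=np.array([.4373,-.2603,.1447]); ex=np.array([.9732,-.23]); ey=np.array([.23,.9732])
c=lambda X:(np.array(proj(s,X))-[200,220]+.5)*4-.5
w=lambda a,b,z:np.array([*(tcp[:2]+a*1e-3*ex+b*1e-3*ey),z])
print("tcp",c(tcp),"near pad tip",c(w(0,-20,.1447)),"edges",c(w(-11,-20,.1447))[0],c(w(11,-20,.1447))[0])
print("handle rear near top",c(w(41.5-100,-15,.169)),c(w(41.5-100,-15,.153)), "far", c(w(41.5-100,15,.169)))
print("pivot top",c(w(41.5,0,.169)),"pin",c(w(41.5+51.3,-23,.126)),"far pin top",c(w(41.5+51.3,23,.165)))
R=lambda a,b,z:c(np.array([.4787+a*1e-3*.9732+b*1e-3*.23,-.27-a*1e-3*.23+b*1e-3*.9732,z]))
print("rest corner fr bl..",R(112,-52,.006),R(112,52,.006),"ring block",R(0,0,0))
im=cv2.imread("pics/f.png"); print(im[60:130:6,212:260:4].mean(2).astype(int)); print(im[60:135:6,296:364:4].mean(2).astype(int))
```

```text
tcp [323.6 107.3] near pad tip [328.5 128.6] edges 308.0026122053348 349.0013790467915
handle rear near top [215.6  95.3] [217.2 120.4] far [211.7  64.2]
pivot top [399.2  63.1] pin [499.3 144.3] far pin top [482.9  38.7]
rest corner fr bl.. [609.3 335.7] [560.7 220.3] ring block [399.2 302.3]
[[166 168 159 152 148 150 158 164 163 161 160 155]
 [158 163 163 158 149 141 142 136 124 110 100  96]
 [154 160 156 129  97  83  80  76  62  49  42  40]
 [166 176 155 104  56  33  31  31  28  27  27  25]
 [165 178 159 105  49  31  31  33  33  34  31  31]
 [162 168 152 103  54  32  31  33  35  34  33  30]
 [160 165 149 109  61  30  23  22  24  24  24  25]
 [149 164 157 125  73  30  15  18  16  17  15  16]
 [126 138 142 123  79  47  39  37  42  48  51  51]
 [106 106 110 103  93  83  76  76  79  91 100 102]
 [105 100  99  98  97  95  92  92  93  96 101 102]
 [110 103 102 104 105 101  96  96  96  97  97  99]]
[[ 68  51  38  32  21  20  22  27  32  31  32  29  31  25  16  25  33]
 [ 41  30  32  30  26  24  26  32  31  30  32  28  28  26  26  22  20]
 [ 24  26  33  34  31  26  25  28  25  26  23  23  27  30  23  21  22]
 [ 29  32  39  50  50  33  21  19  21  20  21  30  44  47  35  24  15]
 [ 33  35  48  68  75  56  35  27  22  21  21  32  56  62  45  26  16]
 [ 26  29  47  72  79  60  37  27  27  28  22  35  60  65  48  23  16]
 [ 20  22  41  72  85  69  40  25  20  21  21  35  58  63  46  25  16]
 [ 22  26  42  74  87  67  41  27  26  26  21  34  58  71  69  70  78]
 [ 82  82  87  94  91  72  42  23  23  21  22  33  60  94 121 132 137]
 [153 146 136 120  99  70  40  25  25  21  20  32  63 111 145 152 149]
 [141 137 131 120 105  78  50  36  38  42  45  57  82 120 151 154 152]
 [103 102 103 107 101  87  76  77  80  83  91 100 115 134 142 143 145]
 [ 96  99  99  98 100  96  92  94  97 100  99  99 101 106 107 110 120]]
```

The pliers slid about 9 mm forward in the fingers when squeezed: the pins lie 102 mm and the ring's eye about 117 mm ahead of the TCP. The finger pads project correctly. Next I locate the spindle in the side view, and again in the top view.

Run:
```python
from h import *
g=np.load("g.npz"); np.set_printoptions(linewidth=200)
print("side cols 276..300, rows 184..206"); print(g["s"][184:206,276:300].mean(2).astype(int))
print("top cols 248..268 rows 197..217"); print(g["t"][197:217,247:268].mean(2).astype(int))
s=cam("side")
for z,r in ((.089,13.5),(.084,16.5),(.081,16.5),(.076,24)):
    p=np.array([proj(s,[.5815+r*1e-3*np.cos(q),.0828+r*1e-3*np.sin(q),z]) for q in np.linspace(0,6.28,60)]); print(z,r,p.min(0),p.max(0))
```

```text
side cols 276..300, rows 184..206
[[ 38  38  42  39  26  18  18  48  91 115 121 129 144 154 153 136  90  56  94 146 160 153 138 123]
 [ 47  55  67  57  36  19  25  68 113 141 147 146 152 156 153 130  82  47  77 126 150 156 145 129]
 [ 61  65  73  70  45  17  29  70 126 152 158 154 157 158 150 124  86  59  74 116 147 163 158 136]
 [ 61  63  76  71  46  23  27  71 125 153 163 160 159 160 156 139 112  86  97 127 151 167 169 140]
 [ 53  57  76  74  45  23  26  69 123 153 162 162 163 172 178 170 142 117 119 142 158 162 164 141]
 [ 36  57  74  73  46  18  25  71 125 156 162 165 178 205 223 216 178 143 132 143 150 155 159 151]
 [ 29  54  78  76  48  20  28  73 128 158 164 173 196 226 236 233 204 170 157 161 163 167 170 170]
 [ 31  55  78  76  49  22  29  78 125 147 156 175 196 214 217 206 184 175 191 205 217 223 210 184]
 [ 30  56  82  81  50  19  41  97 141 151 152 171 183 182 172 162 170 184 199 221 235 238 227 184]
 [ 27  58  87  84  49  29  66 126 166 168 162 162 161 152 145 160 183 190 183 189 199 202 188 173]
 [ 39  65  89  81  53  41  84 139 170 170 154 139 127 117 130 171 198 188 17
[... 2451 characters left out ...]
[ 66 121 180 174 174 170 157 179 174 154 153 140 161 163 173 172 131 145 124  78  87]
 [ 86 149 180 177 179 178 165 155 165 183 181 175 182 185 181 136 138 154 118  55  76]
 [123 180 180 179 165 110 133 168 143 134 119 144 144 138 143 167 170 160 128  40  38]
 [166 157 156 166 165  76 119 183 168 161 155 165 162 160 164 180 179 174 149  80  19]
 [138 193 174 119 144 158 161 175 176 176 175 174 174 174 174 176 175 175 164 114 128]]
0.089 13.5 [280.69105611 190.40621421] [289.39777413 194.32107877]
0.084 16.5 [279.75478562 191.40741704] [290.37513198 196.21783872]
0.081 16.5 [279.77346172 192.26078191] [290.38074276 197.08629556]
0.076 24 [277.39894461 192.6077654 ] [292.79848525 199.66415643]
```

```bash
python3 -m inch '[[[0,0,0],[-0.05,0.025,0],0.8],[[0,0,0],[-0.05,0.025,0.02],0.8],[[0,0,0],[-0.014,0.004,0.04],0.8],[[0,0,0],[0,0,0.03],0.8],[[0,0,0],[0,0,0.02],0.8],[[0,0,0],[0,0,0],0.8],[[0,0,0],[0,0,0],0.8]]'; python3 plan.py .5065 -.0066 .119 230
```

```text
clock: 16.3
eef_pos: [0.5069, -0.0087, 0.1221]
tool_rot: [-0.421, 0.907, -0.0, -0.001]
ft_force: [-0.2, 0.3, -2.2]
grip_width: 0.0274
grasp_force: 59.3
t 16.3 pos [ 0.5069 -0.0087  0.1221] F [-0.1668  0.3245 -2.2325] w 0.027449678223181305 g 59.32539224624634
turn/360 [ 0.0002 -0.0004 -0.0004] rows 0.028057996886035073 | shift/.3 [-0.0043  0.0055  0.0104] rows 0.0902389841147485
```

```bash
python3 -m inch '[[[0,0,0],[-0.004,0.006,0],0.8],[[0,0,0],[0,0,0],0.8],[[0,0,0],[0,0,0],0.8]]'; python3 plan.py .5065 -.0066 .119 230
python3 - <<'E'
from h import *
s=cam("side",5);t=cam("top",5)
np.savez("k.npz",s=s["img"],t=t["img"])
A=np.zeros((600,800,3),np.uint8)
A[:600,:400]=cv2.resize(s["img"][160:220,265:305],None,fx=10,fy=10,interpolation=cv2.INTER_CUBIC)[:,:,::-1]
A[:560,400:800]=cv2.resize(t["img"][182:238,240:280],None,fx=10,fy=10,interpolation=cv2.INTER_CUBIC)[:,:,::-1]
cv2.imwrite("pics/k.png",A)
o=telemetry.get_obs()["eef_pos"]; ex=np.array([np.cos(np.radians(50)),np.sin(np.radians(50))]);ey=np.array([-ex[1],ex[0]])
w=lambda a,b,z:np.array([*(o[:2]+a*1e-3*ex+b*1e-3*ey),z])
zu=o[2]-.0189
for n,X in [("spindle",[.5815,.0828,.089]),("eye",w(116.7,0,zu)),("front outer",w(141.7,0,zu+.0016)),("pinR",w(102.5,-23,zu)),("pinL",w(102.5,23,zu))]:
    print(n,(np.array(proj(s,X))-[265,160])*10+5,(np.array(proj(t,X))-[240,182])*10+[405,5])
E
```

```text
clock: 16.55
eef_pos: [0.5072, -0.0063, 0.1231]
tool_rot: [-0.422, 0.907, -0.001, -0.0]
ft_force: [-0.1, 0.1, -1.6]
grip_width: 0.0276
grasp_force: 59.3
t 16.55 pos [ 0.5072 -0.0063  0.1231] F [-0.1119  0.1272 -1.6245] w 0.027576010290974125 g 59.3258410692215
turn/360 [-0.0001 -0.0001 -0.0003] rows 0.018989208019682312 | shift/.3 [0.0024 0.0013 0.0137] rows 0.10070566330559638
spindle [205.45781334 328.45308902] [584.02936461 253.86773641]
eye [205.56945791 285.18589538] [580.91943772 242.63834652]
front outer [230.95121211 247.06583849] [531.68101251 193.85710498]
pinR [262.48928945 314.64427475] [654.49773028 225.55371811]
pinL [119.78807113 294.96447268] [562.97734508 314.23442026]
```

View pics/k.png

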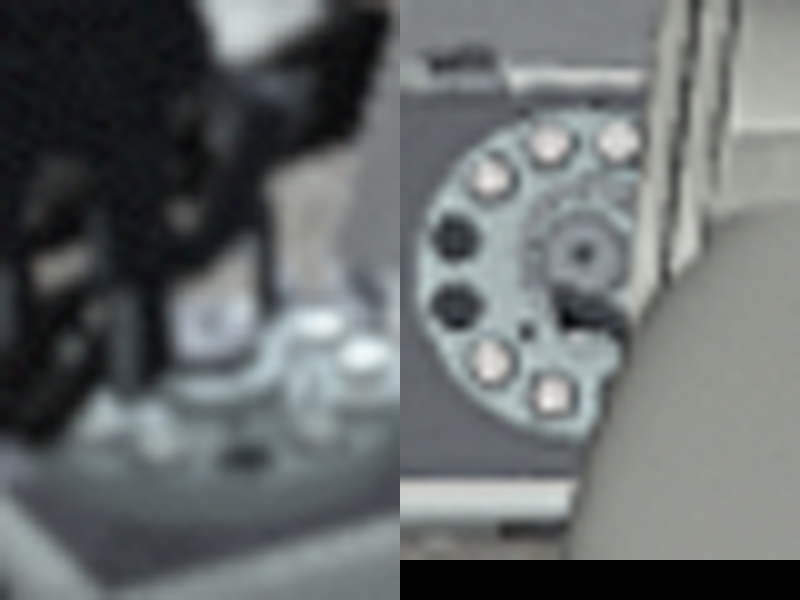

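The top view shows the collar centred at (584,252) as predicted, the left pin tip at (572,310) near its prediction (563,314), and a faint grey ring arc on its left and front. The side view shows the near pin at (265,310), predicted (262,314), and the spindle end at (210,325), predicted (205,328). I check the ring arc numerically.

Run:
```python
from h import *
k=np.load("k.npz"); np.set_printoptions(linewidth=220)
print("top rows 195..217 cols 248..264"); print(k["t"][195:218,248:265].mean(2).astype(int))
t=cam("top"); o=telemetry.get_obs()["eef_pos"]; ex=np.array([np.cos(np.radians(50)),np.sin(np.radians(50))]);ey=np.array([-ex[1],ex[0]])
w=lambda a,b,z:np.array([*(o[:2]+a*1e-3*ex+b*1e-3*ey),z]); zu=o[2]-.0189+.0032
print("ring mid-arc predicted, arms hinged at (17.5,0), rot .38:")
for q in range(0,165,20):
    p=17.5*np.array([np.cos(np.radians(q)),np.sin(np.radians(q))])-[17.5,0]; c,s_=np.cos(.38),np.sin(.38)
    p=np.array([c*p[0]+s_*p[1],-s_*p[0]+c*p[1]])+[17.5,0]; print(q,p,np.round(proj(t,w(121.7+p[0],p[1],zu)),1))
```

```text
top rows 195..217 cols 248..264
[[102 139 168 163 158 168 195 194 175 128 168 159 194 208 205 169  99]
 [146 176 182 165 131 182 210 211 187  99 160 144 211 209 211 186 105]
 [155 114 134 175 148 141 203 196 125 139 172 147 142 193 166 106 118]
 [195 167 133 147 163 108 114 115 110 170 179 162 116 120 111  82 123]
 [212 208 176 105 175 156 145 150 163 167 137 134 131 150 160 152 135]
 [216 210 172 101 177 177 174 156 153 145 134 145 144 148 140 133 167]
 [143 134 105 132 178 168 143 139 139 142 128 161 147 146 137 122 177]
 [126 133 151 167 169 144 140 125 169 158 150 162 161 134 113 129 182]
 [171 171 179 178 162 134 144 147 142 123 127 126 139 171 151 134 186]
 [184 176 174 169 147 143 147 120 129 135 134 132 120 144 178 158 189]
 [153 176 175 170 146 140 136 126 144 149 151 149 136 115 128 157 194]
 [152 176 172 161 133 107 119 144 142 124 100 127 145 126 108 163 199]
 [173 173 169 157 136 136 122 149 141  94  65 119 151 137 115 162 200]
 [182 175 177 168 132 124 121 148 144 130 112 142 149 136 118 163 198]
 [177 175 177 169 135 123 117 144 154 151 145 149 143 125 111 169 194]
 [1
[... 301 characters left out ...]
0 136 172 124  31  28  46  44  57  64  78 115 101]
 [159 156 165 166  75 121 187 160 121 164 151 123 117  57  58 100 113]
 [194 173 121 144 159 161 177 173 162 169 164 156 157 129  68 105 120]
 [209 202 162 115 185 179 179 179 174 157 160 163 169 157  83 112 125]]
ring mid-arc predicted, arms hinged at (17.5,0), rot .38:
0 [17.5  0. ] [253.1 201.2]
20 [18.73999648  5.94984693] [251.7 202.2]
40 [17.87024452 11.96497796] [250.7 203.5]
60 [14.99564905 17.31987951] [250.2 205.1]
80 [10.4629287  21.36867143] [250.2 206.7]
100 [ 4.81879644 23.62300966] [250.9 208.2]
120 [-1.25598207 23.81098773] [252.1 209.4]
140 [-7.0286989  21.90993272] [253.6 210.2]
160 [-11.8030792   18.14913991] [255.3 210.4]
```

Run:
```python
from h import *
from scipy.optimize import least_squares
k=np.load("k.npz")["t"].astype(float).mean(2); t=cam("top"); o=telemetry.get_obs()["eef_pos"]; np.set_printoptions(precision=4,suppress=True)
zu=o[2]-.0189+.0032; ex=np.array([np.cos(np.radians(50)),np.sin(np.radians(50))]);ey=np.array([-ex[1],ex[0]])
# sub-pixel: radial dark centroid about predicted eye, sampled in world plane of ring top
e=o[:2]+.1167*ex; B=[]
for q in np.arange(40,230,10):
    d=np.array([np.cos(np.radians(q)),np.sin(np.radians(q))]); r=np.arange(.015,.030,.0005)
    uv=np.array([proj(t,[*(e+x*d),zu]) for x in r]).astype(np.float32)
    v=cv2.remap(k.astype(np.float32),uv[None,:,0],uv[None,:,1],cv2.INTER_CUBIC)[0]
    i=v.argmin(); wgt=np.clip(160-v,0,None)*(abs(r-r[i])<.004); rc=(wgt*r).sum()/wgt.sum() if wgt.sum() else 0
    print(q,"rel pliers",q-50,"min r",r[i]*1e3,"cent",rc*1e3,"vals",v[::4].astype(int))
pts=np.array([(258.5,199.5),(256,200.7),(254.3,202),(253.3,203.5),(253,206),(253.2,208.5),(253.3,210.5)])
W=np.array([plane(t,u,v,zu)[:2] for u,v in pts]); d=(W-e)*1e3
print("in pliers frame rel eye",np.stack([d@ex,d@ey],1))
```

```text
40 rel pliers -10 min r 17.0 cent 17.571807327957217 vals [133 123 131 143 164 177 171 163]
50 rel pliers 0 min r 16.5 cent 17.41281180119873 vals [142 138 142 147 163 180 186 168]
60 rel pliers 10 min r 29.50000000000001 cent 28.95061899737246 vals [146 139 134 144 162 172 163 132]
70 rel pliers 20 min r 18.000000000000004 cent 18.01673615446507 vals [148 140 139 152 169 176 176 166]
80 rel pliers 30 min r 19.000000000000004 cent 18.49282341461767 vals [146 145 143 149 162 173 176 178]
90 rel pliers 40 min r 15.0 cent 16.633228198805952 vals [131 136 140 152 167 174 174 178]
100 rel pliers 50 min r 15.5 cent 16.858041508731525 vals [108 109 123 143 157 167 170 176]
110 rel pliers 60 min r 15.0 cent 16.559349608375733 vals [119 130 134 139 150 165 171 175]
120 rel pliers 70 min r 15.0 cent 16.652709990416312 vals [122 129 128 127 143 163 176 177]
130 rel pliers 80 min r 17.0 cent 17.717753716651096 vals [123 117 120 125 129 139 154 170]
140 rel pliers 90 min r 18.500000000000004 cent 18.644274017288073 vals [136 121 115 122 135 143 154 170]
150 rel pliers 100 min r 19.500000000000004
[... 276 characters left out ...]
180 rel pliers 130 min r 29.50000000000001 cent 27.879843145921885 vals [141 116  90  74  77  65  44  17]
190 rel pliers 140 min r 29.50000000000001 cent 27.81777590963417 vals [156 143 117  84  68  60  65  51]
200 rel pliers 150 min r 29.50000000000001 cent 27.780684279170334 vals [156 149 122  93  75  67  70  64]
210 rel pliers 160 min r 29.50000000000001 cent 27.88317734994707 vals [148 147 131 119 114 108  95  81]
220 rel pliers 170 min r 20.500000000000004 cent 20.087638462787748 vals [145 133 112 107 139 167 171 164]
in pliers frame rel eye [[ 13.4996 -18.0937]
 [ 16.6847  -8.6646]
 [ 17.5726  -1.0047]
 [ 16.158    5.3993]
 [ 10.3451  12.6137]
 [  3.2824  18.554 ]
 [ -2.2035  23.4461]]
```

Run:
```python
from h import *
k=np.load("k.npz")["s"].mean(2); np.set_printoptions(linewidth=220)
print("cols 279..299 rows 178..202"); 
for r in range(178,203): print(r,k[r,279:300].astype(int))
s=cam("side"); o=telemetry.get_obs()["eef_pos"]; ex=np.array([np.cos(np.radians(50)),np.sin(np.radians(50))]);ey=np.array([-ex[1],ex[0]])
w=lambda a,b,z:np.array([*(o[:2]+a*1e-3*ex+b*1e-3*ey),z]); zu=o[2]-.0189
for dz in (0,.003,.01,.02): print("pinR axis",dz,proj(s,w(102.5,-23,zu+dz)))
for z,r in ((.089,13.5),(.086,16.5),(.081,16.5),(.081,14.8),(.076,24)):
    p=np.array([proj(s,[.5813+r*1e-3*np.cos(q),.0828+r*1e-3*np.sin(q),z]) for q in np.linspace(0,6.28,90)]); i=p[:,0].argmax(); print(z,"right edge",p[i],"bottom",p[p[:,1].argmax()])
```

```text
cols 279..299 rows 178..202
178 [ 23  21  22  24  16  20  29  33  28  25  26  33  73 120 145 158 160 164 161 160 152]
179 [ 24  22  24  33  34  31  36  31  26  24  26  36  74 119 152 158 159 156 156 156 152]
180 [ 20  22  38  58  65  55  46  31  27  21  25  32  55 106 143 157 151 148 149 152 144]
181 [ 22  23  42  71  84  69  41  27  22  24  26  32  46  95 143 154 147 144 148 149 137]
182 [ 21  26  33  59  73  60  34  27  21  24  30  32  44  88 140 154 146 145 149 144 130]
183 [ 23  30  25  36  44  37  27  23  23  41  59  60  45  87 139 151 148 151 150 138 123]
184 [ 20  21  25  23  25  24  25  27  45  70  90  84  58  92 141 156 155 159 153 137 124]
185 [ 23  25  17  17  18  22  26  46  82 106 118  97  60  94 148 161 157 159 156 142 126]
186 [ 23  21  19  23  23  28  44  84 119 140 138 103  61  97 152 165 156 159 163 159 134]
187 [ 17  20  23  35  48  63  85 119 148 158 147 107  63  99 154 163 156 156 168 166 137]
188 [ 20  17  36  62  88 108 129 147 158 163 150 106  59  92 143 150 153 156 163 164 139]
189 [ 26  24  46  89 124 146 156 160 165 175 168 117  57  74 118 136 146 148 152 1
[... 1188 characters left out ...]
0 (np.float64(290.73837311619457), np.float64(190.97300116137748))
pinR axis 0.003 (np.float64(290.7330785951256), np.float64(190.08591638362657))
pinR axis 0.01 (np.float64(290.7206725274766), np.float64(188.0073084000247))
pinR axis 0.02 (np.float64(290.7028217630653), np.float64(185.0164540480672))
0.089 right edge [289.340796   192.27176732] bottom [284.83234759 194.33504569]
0.086 right edge [290.31429708 193.11747184] bottom [284.81050034 195.65223937]
0.081 right edge [290.32376535 194.55366466] bottom [284.83151819 197.10089394]
0.081 right edge [289.77714497 194.56431055] bottom [284.85097951 196.84631337]
0.076 right edge [292.7398198 195.9371059] bottom [284.76629384 199.68023319]
```

The vertical position fits; pins and spindle agree in both views to about 1 mm after a small +y tool shift. I descend slowly, watching the force.

```bash
python3 -m inch '[[[0,0,0],[0,0.003,0.015],0.8],[[0,0,0],[0,0,0.015],0.8],[[0,0,0],[0,0,0.015],0.8],[[0,0,0],[0,0,0],0.8],[[0,0,0],[0,0,0],0.8]]'; python3 plan.py .5066 -.0058 .0949 230;  python3 -m inch '[[[0,0,0],[0,0,0.008],0.8],[[0,0,0],[0,0,0.008],0.8],[[0,0,0],[0,0,0],0.8],[[0,0,0],[0,0,0],0.8]]'; python3 plan.py .5066 -.0058 .0949 230
```

```text
clock: 17.62
eef_pos: [0.5057, -0.0055, 0.1083]
tool_rot: [-0.422, 0.907, 0.0, -0.001]
ft_force: [-0.4, 0.5, -1.7]
grip_width: 0.0276
grasp_force: 59.3
t 17.6167 pos [ 0.5057 -0.0055  0.1083] F [-0.4233  0.461  -1.7227] w 0.027617829071046786 g 59.32642221450806
turn/360 [ 0.0002 -0.0004 -0.0003] rows 0.024718943183583322 | shift/.3 [-0.0013 -0.003   0.0448] rows 0.3229340981822351
clock: 17.95
eef_pos: [0.5061, -0.0056, 0.1041]
tool_rot: [-0.422, 0.907, -0.0, -0.001]
ft_force: [-0.1, 0.1, -2.2]
grip_width: 0.0277
grasp_force: 59.3
t 17.95 pos [ 0.5061 -0.0056  0.1041] F [-0.1381  0.052  -2.1543] w 0.027658182918064413 g 59.325138330459595
turn/360 [ 0.     -0.0002 -0.0003] rows 0.018706634397588635 | shift/.3 [-0.0005 -0.0018  0.0306] rows 0.22077153357999885
```

```bash
python3 -m inch '[[[0,0,0],[0,0,0.006],0.8],[[0,0,0],[0,0,0.006],0.8],[[0,0,0],[0,0,0],0.8],[[0,0,0],[0,0,0],0.8]]';  python3 -m inch '[[[0,0,0],[0,0,0.006],0.8],[[0,0,0],[0,0,0.006],0.8],[[0,0,0],[0,0,0],0.8],[[0,0,0],[0,0,0],0.8]]'; python3 plan.py .5066 -.0058 .0949 230
```

```text
clock: 18.28
eef_pos: [0.506, -0.0056, 0.1005]
tool_rot: [-0.422, 0.907, -0.0, -0.001]
ft_force: [1.1, 0.1, -2.2]
grip_width: 0.0276
grasp_force: 59.3
clock: 18.62
eef_pos: [0.506, -0.0056, 0.0968]
tool_rot: [-0.422, 0.907, -0.0, -0.001]
ft_force: [-0.2, -0.6, -2.0]
grip_width: 0.0277
grasp_force: 59.3
t 18.6167 pos [ 0.506  -0.0056  0.0968] F [-0.2345 -0.5689 -1.967 ] w 0.027712567377291476 g 59.324448108673096
turn/360 [ 0.     -0.0002 -0.0003] rows 0.019222497674937753 | shift/.3 [-0.0006 -0.0019  0.0064] rows 0.04838582382160763
```

```bash
python3 -m inch '[[[0,0,0],[0,0,0.004],0.8],[[0,0,0],[0,0,0],0.8],[[0,0,0],[0,0,0],0.8]]' | grep -E "eef|ft_";  python3 -m inch '[[[0,0,0],[0,0,0.004],0.8],[[0,0,0],[0,0,0],0.8],[[0,0,0],[0,0,0],0.8]]' | grep -E "eef|ft_"; python3 -m inch '[[[0,0,0],[0,0,0.003],0.8],[[0,0,0],[0,0,0],0.8],[[0,0,0],[0,0,0],0.8]]'| grep -E "eef|ft_"
```

```text
eef_pos: [0.5062, -0.0056, 0.0958]
ft_force: [-0.2, -0.0, -2.3]
eef_pos: [0.5064, -0.0056, 0.0948]
ft_force: [-0.2, -0.4, -1.0]
eef_pos: [0.5062, -0.0057, 0.094]
ft_force: [-0.9, -0.6, 1.5]
```

The ring reached the hub at just the expected height. I press lightly, then begin easing in small steps.

```bash
python3 -m inch '[[[0,0,0],[0,0,0.003],0.8],[[0,0,0],[0,0,0],0.8]]' | grep -E "eef|ft_"; python3 -m inch '[[[0,0,0],[0.001,0,0.001],0.3],[[0,0,0],[0,0,0],0.3],[[0,0,0],[0,0,0],0.3]]' | grep -vE "tool_rot";  python3 -m inch '[[[0,0,0],[0.002,0,0.002],0.15],[[0,0,0],[0,0,0],0.15],[[0,0,0],[0,0,0],0.15]]' | grep -vE "tool_rot"
```

```text
eef_pos: [0.5062, -0.0059, 0.0932]
ft_force: [-3.1, -4.0, 5.1]
clock: 19.78
eef_pos: [0.506, -0.0058, 0.0923]
ft_force: [-0.6, -1.8, 0.4]
grip_width: 0.0298
grasp_force: 15.2
clock: 20.03
eef_pos: [0.5056, -0.006, 0.0915]
ft_force: [-0.5, 0.1, -1.1]
grip_width: 0.0364
grasp_force: 13.1
```

```bash
python3 -m inch '[[[0,0,0],[0.002,0,0.003],0],[[0,0,0],[0,0,0],0],[[0,0,0],[0,0,0],0]]' | grep -vE "tool_rot|clock";  python3 -m inch '[[[0,0,0],[0.002,0,0.004],-0.15],[[0,0,0],[0,0,0],-0.15],[[0,0,0],[0,0,0],-0.15]]' | grep -vE "tool_rot"
```

```text
eef_pos: [0.5051, -0.0066, 0.0909]
ft_force: [0.4, -0.0, -1.2]
grip_width: 0.0429
grasp_force: 12.1
clock: 20.53
eef_pos: [0.5046, -0.0073, 0.0897]
ft_force: [-0.8, -1.0, -1.4]
grip_width: 0.0491
grasp_force: 11.3
```

```bash
python3 -m inch '[[[0,0,0],[0.003,0,0.004],-0.3],[[0,0,0],[0,0,0],-0.3],[[0,0,0],[0,0,0],-0.3]]' | grep -vE "tool_rot|clock";  python3 -m inch '[[[0,0,0],[0.003,0,0.004],-0.42],[[0,0,0],[0,0,0],-0.42],[[0,0,0],[0,0,0],-0.42]]' | grep -vE "tool_rot"
python3 - <<'E'
from h import *
np.set_printoptions(linewidth=220)
k=cam("side",4)["img"].mean(2); print("cols 275..299 rows 178..203")
for r in range(178,204): print(r,k[r,275:300].astype(int))
E
```

```text
eef_pos: [0.5039, -0.0082, 0.0885]
ft_force: [-0.5, -1.6, -0.6]
grip_width: 0.0553
grasp_force: 9.4
clock: 21.03
eef_pos: [0.5038, -0.0084, 0.0874]
ft_force: [-0.7, -0.6, -2.0]
grip_width: 0.0604
grasp_force: 6.5
cols 275..299 rows 178..203
178 [ 23  24  23  16  18  22  18  20  20  29  44  51  56  64  78  85  78  82  81  73  89 128 152 160 152]
179 [ 20  19  23  23  23  24  17  20  21  32  43  50  50  59  66  67  69  73  71  65  72 114 148 160 153]
180 [ 21  18  26  19  19  24  25  23  38  60  76  68  52  51  50  47  44  47  52  49  68 114 144 152 147]
181 [ 25  26  18  20  24  19  23  26  64 103 119 102  68  51  38  35  30  29  34  33  75 120 148 150 137]
182 [ 23  23  23  20  23  19  19  46  90 129 145 128  88  58  45  29  24  23  23  36  80 131 150 146 129]
183 [ 20  24  22  19  25  18  19  47  96 136 151 139 102  76  50  32  20  23  24  43  87 138 152 141 125]
184 [ 16  23  25  23  22  22  16  42  87 130 148 141 115  83  53  25  23  24  22  43  95 143 155 136 124]
185 [ 24  20  17  21  22  18  21  28  71 117 146 150 133  96  53  27  26  23  25  51 103 145 160 145 129]
186 [ 21  1
[... 1196 characters left out ...]
 27  29  25  26  27  20  28  51  90 153 206 222 221 211 184 162]
198 [ 59  46  42  40  36  32  27  25  21  27  23  27  31  35  29  42  64  95 149 207 222 223 218 197 169]
199 [123 111 100  68  36  31  29  35  31  26  25  31  42  51  56  63  83 113 161 210 224 223 216 190 167]
200 [190 185 165 111  47  31  47  48  42  26  23  34  57  73  84  98 125 148 179 208 219 219 204 162 136]
201 [213 210 191 126  51  31  60  66  50  33  24  33  59  80 100 133 162 175 179 185 190 196 183 144 112]
202 [194 186 170 112  40  36  62  73  55  32  19  34  62  84 112 138 166 166 152 151 159 169 164 141 121]
203 [143 137 123  80  29  38  64  76  56  34  21  37  67  90 110 128 140 141 129 121 132 147 146 134 118]
```

```bash
python3 -m inch '[[[0,0,0],[0.003,0,0.002],-0.46],[[0,0,0],[0,0,0],-0.46],[[0,0,0],[0,0,0],-0.46]]' | grep -vE "tool_rot|clock"
python3 - <<'E'
from h import *
np.set_printoptions(linewidth=220)
c=cam("top",4); k=c["img"].mean(2); print("top cols 246..268 rows 195..222")
for r in range(195,223): print(r,k[r,246:269].astype(int))
E
```

```text
eef_pos: [0.5031, -0.0092, 0.0868]
ft_force: [0.7, 0.5, -1.6]
grip_width: 0.0622
grasp_force: 6.5
top cols 246..268 rows 195..222
195 [ 99  97 102 140 171 163 158 170 197 193 175 126 171 162 195 206 205 176 149 163 101 163 149]
196 [ 97 109 147 176 181 164 133 182 210 212 186  95 159 147 211 211 210 183 111 167 134 160 145]
197 [122 170 153 113 136 174 148 139 204 197 126 139 171 146 141 194 162 110 141 169 136 160 144]
198 [160 158 195 167 135 146 163 109 113 116 111 168 175 160 113 118 106 103 166 147 117 158 137]
199 [156 163 212 207 175 107 174 158 148 151 163 173 169 169 158 149 153 161 164 121 142 158 137]
200 [141 161 216 212 172 101 178 173 169 126 128 177 172 172 171 173 173 174 160 102 144 157 136]
201 [153 113 141 135 105 130 176 177 160  95 119 175 162 162 174 175 172 176 162 129 160 159 141]
202 [179 152 128 132 150 166 174 175 174 165 176 170 164 171 174 161 165 176 160 120 168 161 118]
203 [138 168 173 171 179 177 176 171 150 145 145 125 125 124 125 149 178 174 164 120 174 157 109]
204 [ 75 129 183 176 172 174 171 154 117 106 126 133 134 130 115 116 159 183 168 132 178
[... 1073 characters left out ...]
1  94 110 122]
216 [166 139 192 174 119 144 158 162 178 175 175 178 177 175 160 156 161  80 114 122 103 118 124]
217 [151 161 210 202 165 116 185 181 177 179 178 176 180 181 178 173 177  99  96 102 113 125 128]
218 [144 162 211 210 186 107 188 184 176 165 184 181 181 182 184 184 150  91  89 111 122 126 131]
219 [160 118 206 203 139 119 172 123 139 148 139 162 179 169 135 154 183  85 101 114 126 130 134]
220 [146 156 120 127 125 174 166 115 189 194 161 117 186 167 131 186 149  92 107 121 128 133 137]
221 [110 148 161 165 173 183 151 146 213 210 185  99 184 152 154 206 108  97 116 126 132 135 134]
222 [101 105 134 171 192 185 155 123 218 208 172 105 186 159 107 150  97 105 122 128 134 135 138]
```

```bash
python3 -m inch '[[[0,0,0],[0.001,0,0.001],-0.49],[[0,0,0],[0,0,0],-0.49],[[0,0,0],[0,0,0],-0.49]]' | grep -vE "tool_rot|clock"; python3 -m inch '[[[0,0,0],[0,0,-0.006],-0.49],[[0,0,0],[0,0,0],-0.49],[[0,0,0],[0,0,0],-0.49]]' | grep -vE "tool_rot|clock"
```

```text
eef_pos: [0.5029, -0.0095, 0.0865]
ft_force: [0.8, -0.2, -1.4]
grip_width: 0.0632
grasp_force: 6.4
eef_pos: [0.503, -0.0095, 0.0885]
ft_force: [0.7, -0.9, -1.8]
grip_width: 0.0639
grasp_force: 6.4
```

```bash
python3 -m inch '[[[0,0,0],[0,0,-0.008],-0.49],[[0,0,0],[0,0,0],-0.49],[[0,0,0],[0,0,0],-0.49]]' | grep -vE "tool_rot|clock"; python3 -m inch '[[[0,0,0],[0,0,-0.012],-0.49],[[0,0,0],[0,0,0],-0.49],[[0,0,0],[0,0,0],-0.49]]' | grep -vE "tool_rot|clock"
python3 - <<'E'
from h import *
np.set_printoptions(linewidth=220)
c=cam("top",4); k=c["img"].mean(2); print("top cols 246..268 rows 200..216")
for r in range(200,217): print(r,k[r,246:269].astype(int))
E
```

```text
eef_pos: [0.5031, -0.0095, 0.0909]
ft_force: [0.1, -0.0, -2.0]
grip_width: 0.0637
grasp_force: 6.4
eef_pos: [0.5032, -0.0095, 0.0946]
ft_force: [-0.6, -0.0, -1.5]
grip_width: 0.0636
grasp_force: 6.4
top cols 246..268 rows 200..216
200 [142 159 215 210 172 100 177 174 168 128 128 176 173 170 172 174 173 175 159 108 160 159 138]
201 [154 111 141 136 104 131 177 176 162  92 119 176 162 164 174 174 172 175 161 114 170 156 115]
202 [180 151 128 132 149 164 175 174 174 165 177 173 156 170 173 160 164 174 159 118 170 158 107]
203 [137 170 172 171 177 174 176 172 149 145 145 124 120 122 127 151 179 174 166 126 173 161 121]
204 [ 75 127 185 177 173 174 172 155 118 104 131 133 136 126 114 118 160 182 165 121 177 157 103]
205 [ 58  85 155 177 171 175 173 155 118 128 147 149 152 148 137 109 112 141 141 141 180 155  72]
206 [ 59  86 152 177 172 174 172 144 114 143 144 122  98 128 148 130 106 148 167 156 183 156  81]
207 [ 65 120 171 171 169 170 152 121 118 148 141  95  65 121 150 140 121 145 125 154 185 159  90]
208 [165 172 180 178 177 178 166 115 119 148 144 127 115 142 150 143 113  92  99 179 192 165  95]
209 [172 185 178 174 174 174 157 117 123 141 148 148 143 151 151 135  89  52 112 195 197 173 104]
210 [110 157 182 174 173 173 166 146 131 115 138 147 145 141 120  86  67  44 105 200 190 145  79]
211 [ 66 103 153 179 173 175 182 166 121 118  92 115 117 107  72  66  66  39 108 208 189 134  79]
212 [ 63  66 123 182 175 175 171 156 154 133 135 128 121 133  91  59  72  58 115 206 187 125  97]
213 [ 63  83 150 181 175 179 178 167 155 156 177 159 129 118  79  31  66  62 112 196 157  99 109]
214 [ 64 124 181 180 181 166 109 137 169 146 137 114 129 118 104  42  48  57 117 184 116 100 117]
215 [162 167 158 155 167 166  78 120 183 169 163 158 169 159 131 146 130  53 101 143  99 110 122]
216 [165 138 192 175 119 146 158 164 178 175 176 178 176 175 154 143 163  87 114 102 107 120 125]
```

The ring stayed in the groove, its image unchanged, while the pliers rise freely. I lift higher, squeeze again, and check.

```bash
python3 -m inch '[[[0,0,0],[0,0,-0.02],-0.49],[[0,0,0],[0,0,-0.03],-0.49],[[0,0,0],[0,0,-0.03],-0.49],[[0,0,0],[0,0,-0.02],-0.3],[[0,0,0],[0,0,0],0],[[0,0,0],[0,0,0],0.3],[[0,0,0],[0,0,0],0.8],[[0,0,0],[0,0,0],0.8],[[0,0,0],[0,0,0],0.8]]'; python3 plan.py .5 -.1 .13 230;  python3 - <<'E'
from h import *
np.set_printoptions(linewidth=220)
c=cam("top",4); k=c["img"].mean(2); print("top cols 246..268 rows 200..216")
for r in range(200,217): print(r,k[r,246:269].astype(int))
c=cam("side",4); np.save("sq.npy",c["img"])
E
```

```text
clock: 23.63
eef_pos: [0.5025, -0.0094, 0.1238]
tool_rot: [-0.422, 0.907, -0.0, -0.001]
ft_force: [0.2, 0.3, -2.2]
grip_width: 0.0273
grasp_force: 62.7
t 23.6333 pos [ 0.5025 -0.0094  0.1238] F [ 0.1532  0.2907 -2.1875] w 0.027311753057566064 g 62.72083282470703
turn/360 [ 0.0001 -0.0003 -0.0003] rows 0.022398743361438503 | shift/.3 [ 0.2366 -0.1877 -0.0205] rows 2.1779260391969575
top cols 246..268 rows 200..216
200 [139 159 215 211 172 100 177 175 167 126 127 178 172 171 172 172 174 174 161 118 170 149  68]
201 [153 113 141 133 105 132 176 177 162  95 119 175 162 164 174 172 176 175 158 120 171 150  76]
202 [178 151 126 133 151 167 172 175 172 167 176 170 153 170 175 160 163 175 170 157 172 150  86]
203 [135 170 170 170 177 174 176 172 150 141 144 127 120 124 127 150 179 165 154 176 176 156  89]
204 [ 74 128 184 176 173 174 170 153 120 104 129 134 133 128 113 117 161 169 147 183 173 127  93]
205 [ 60  85 153 175 175 173 175 154 119 128 148 149 149 150 138 110 111 134 141 188 175 116  93]
206 [ 60  84 151 175 174 172 169 144 113 143 144 123  99 126 146 128 107 138 154 192 180 126 11
[... 282 characters left out ...]
2 174  71 155]
210 [110 154 181 174 173 173 166 144 130 116 130 122 150 145 132 101 119 133 149 197 171  73 145]
211 [ 62 104 154 178 175 174 180 168 124 124  85  73  96  99 114 142 177 166 146 190 172  85 120]
212 [ 64  66 122 183 176 175 172 156 159 126  62  66  64  72  95 136 185 153 173 178 140  99 115]
213 [ 61  85 149 180 177 179 179 170 160 137  55  66  75  73  83  91 120 127 177 148 102 109 122]
214 [ 60 124 181 182 183 167 108 135 174 140  30  27  44  63  72  68  75 116 168 104  99 120 128]
215 [163 166 158 156 165 166  75 120 186 163  86  69 114 116  59  68  61  94 149  93 114 127 131]
216 [167 139 192 174 121 144 158 163 178 175 161 155 155 157 135 102  50  65 116 105 122 128 135]
```

The ring remains in the groove and the pliers are squeezed clear of it. I carry them back to the rest.

```bash
python3 -m inch '[[[0,0,0],[0,0,-0.06],0.8],[[0,0,0],[0.05,-0.022,-0.06],0.8],[[0,0,0],[0.09,-0.04,0],0.8],[[0,0,0],[0.11,-0.048,0],0.8],[[0,0,0],[0.11,-0.048,0],0.8],[[0,0,0],[0.11,-0.048,0],0.8],[[0,0,0],[0.11,-0.048,0],0.8],[[0,0,0.01],[0.11,-0.048,0],0.8],[[0,0,0.019],[0.06,-0.03,0],0.8],[[0,0,0.019],[0,0,0],0.8]]' | grep -E eef; python3 -m inch '[[[0,0,0.019],[0,0,0],0.8],[[0,0,0.019],[0,0,0],0.8],[[0,0,0.019],[0,0,0],0.8],[[0,0,0.019],[0,0,0],0.8],[[0,0,0.019],[0,0,0],0.8],[[0,0,0.019],[0,0,0],0.8],[[0,0,0.014],[0,0,0],0.8],[[0,0,0],[0,0,0],0.8],[[0,0,0],[0,0,0],0.8]]'; python3 plan.py .429 -.258 .15 166.7
```

```text
eef_pos: [0.4318, -0.2493, 0.1607]
clock: 25.62
eef_pos: [0.433, -0.2453, 0.1606]
tool_rot: [0.116, 0.993, -0.001, -0.0]
ft_force: [0.4, -0.2, -0.6]
grip_width: 0.0271
grasp_force: 62.6
t 25.6167 pos [ 0.433  -0.2453  0.1606] F [ 0.3996 -0.1576 -0.5662] w 0.027068417543760954 g 62.64797329902649
turn/360 [-0.0002 -0.0001 -0.0001] rows 0.011090896028418047 | shift/.3 [ 0.0032 -0.0442  0.0354] rows 0.40771337326409735
```

```bash
python3 plan.py .4373 -.2603 .1447 166.7 | tail -1; python3 -m inch '[[[0,0,0],[-0.01,-0.022,0.025],0.8],[[0,0,0],[-0.01,-0.022,0.025],0.8],[[0,0,0],[0,0,0],0.8],[[0,0,0],[0,0,0],0.8],[[0,0,0],[0,0,0],0.8]]'| grep -E "eef"
python3 - <<'E'
from h import *
np.set_printoptions(linewidth=220)
s=cam("side",4); np.save("r.npy",s["img"]); A=cv2.resize(s["img"][220:310,200:400],None,fx=4,fy=4,interpolation=cv2.INTER_CUBIC).mean(2).astype(int)
print("handle",A[60:130:6,212:260:4]); print("pin",A[85:160:6,490:560:3])
o=telemetry.get_obs()["eef_pos"]; print(o)
np.save("A.npy",A)
E
```

```text
turn/360 [-0.0002 -0.0001 -0.0001] rows 0.011090896028418047 | shift/.3 [-0.0255 -0.0453  0.053 ] rows 0.5340069587367768
eef_pos: [0.4354, -0.2596, 0.1452]
handle [[177 169 160 152 147 147 153 158 160 155 146 139]
 [162 162 158 150 134 122 118 113 104  92  81  73]
 [156 154 133 100  77  63  59  54  44  35  35  33]
 [166 170 136  74  32  27  30  26  27  27  25  23]
 [165 175 141  76  37  32  34  35  36  34  34  33]
 [162 168 141  82  38  26  30  29  32  30  29  33]
 [162 166 139  88  38  20  20  22  21  23  23  23]
 [152 164 149 101  46  20  18  22  19  23  22  16]
 [125 138 140 111  68  51  52  54  56  61  65  65]
 [107 106 109 104  91  88  89  89  92 104 113 115]
 [106  98  97  99  98  96  93  96  97 101 104 106]
 [110 105 103 103 102 101  95  95  96  98  97  97]]
pin [[ 58  58  60  61  61  65  65  66  68  70  65  61  66  72  75  74  70  70  71  73  74  73  76  72]
 [ 72  72  73  74  73  71  64  55  47  41  42  46  51  61  67  72  73  72  72  71  71  73  74  76]
 [128 125 129 137 141 135 111  79  54  43  36  34  36  43  51  59  66  69  73  73  71  71  72  74]
 [159 156 155 161 166 
[... 306 characters left out ...]
80  50  46  68 108 143 159 165 158 142 122  87  54  41  50  60  69]
 [143 148 154 157 153 139 108  71  46  41  63 103 138 156 166 169 166 157 134 101  71  51  43  51]
 [152 154 158 159 151 133 108  79  59  57  68  99 133 155 165 166 164 162 161 151 130 105  73  51]
 [163 165 165 168 168 165 149 130 117 115 123 137 149 158 161 162 161 161 162 164 162 149 127  96]
 [168 171 171 171 172 176 175 170 165 162 164 166 165 163 160 160 159 155 150 150 153 152 148 141]
 [157 158 162 162 160 162 168 170 165 163 162 164 165 163 160 156 152 153 151 150 149 149 150 156]
 [136 145 152 151 144 142 142 145 146 147 146 147 150 153 156 158 158 162 161 157 154 152 152 152]]
[ 0.4358287  -0.25957581  0.14583834]
```

```bash
python3 plan.py .4286 -.2582 .05 166.7 | tail -1; python3 -m inch '[[[0,0,0],[0.012,0,0],0.8],[[0,0,0],[0.012,0,0.05],0.8],[[0,0,0],[0,0,0.09],0.8],[[0,0,0],[0,0,0.09],0.8],[[0,0,0],[0,0,0.07],0.8],[[0,0,0],[0,0,0],0.8],[[0,0,0],[0,0,0],0.8]]' >/dev/null; python3 plan.py .4286 -.2582 .026 166.7
```

```text
turn/360 [-0.0002 -0.     -0.0004] rows 0.023596435883007413 | shift/.3 [ 0.0245 -0.0011  0.3195] rows 2.305045997805629
t 26.8167 pos [ 0.4276 -0.2573  0.0551] F [-0.421   0.8912 -1.0978] w 0.02746482936892061 g 62.65088081359863
turn/360 [-0.     -0.0005 -0.0004] rows 0.03507027956346642 | shift/.3 [-0.004  -0.0021  0.0968] rows 0.6973956571658073
```

```bash
python3 -m inch '[[[0,0,0],[-0.004,-0.002,0.03],0.8],[[0,0,0],[0,0,0.03],0.8],[[0,0,0],[0,0,0.015],0.8],[[0,0,0],[0,0,0],0.8],[[0,0,0],[0,0,0],0.8]]' | grep -E "eef|ft_f"; for i in 1 2 3; do python3 -m inch '[[[0,0,0],[0,0,0.005],0.8],[[0,0,0],[0,0,0],0.8],[[0,0,0],[0,0,0],0.8]]' | grep -E "eef|ft_f"; done
```

```text
eef_pos: [0.4296, -0.2588, 0.0331]
ft_force: [-0.0, -0.3, -2.2]
eef_pos: [0.4299, -0.259, 0.0319]
ft_force: [-0.0, -0.3, -2.1]
eef_pos: [0.4299, -0.259, 0.0303]
ft_force: [0.5, -0.2, -0.9]
eef_pos: [0.4301, -0.2591, 0.0297]
ft_force: [-0.4, 0.9, 7.2]
```

```bash
python3 -m inch '[[[0,0,0],[0,0,0],0.2],[[0,0,0],[0,0,0.002],0.05],[[0,0,0],[0,0,0.003],-0.1],[[0,0,0],[0,0,0.003],-0.2],[[0,0,0],[0,0,0.003],-0.3],[[0,0,0],[0,0,0.003],-0.4],[[0,0,0],[0,0,0.002],-0.47],[[0,0,0],[0,0,0],-0.49],[[0,0,0],[0,0,0],-0.49]]' | grep -vE tool_rot
python3 - <<'E'
from h import *
np.set_printoptions(linewidth=220)
s=cam("side",4); np.save("u.npy",s["img"]); t=cam("top",4); np.save("ut.npy",t["img"])
a=np.load("s.npy").mean(2); b=s["img"].mean(2)
print("orig ring-end region cols 305..345 step1, rows 277..287; diff now")
print(a[268:292:2,303:346:2].astype(int)); print(b[268:292:2,303:346:2].astype(int))
print("handle ends"); print(a[268:300:3,250:268].astype(int)); print(b[268:300:3,250:268].astype(int))
E
```

```text
clock: 28.73
eef_pos: [0.4294, -0.2587, 0.0235]
ft_force: [-0.0, 0.2, -1.5]
grip_width: 0.0639
grasp_force: 6.4
orig ring-end region cols 305..345 step1, rows 277..287; diff now
[[159 164 166 184 173 160 162 153 149 154 174 157 159 164 161 158 157 156 168 159 148 155]
 [158 154 173 168 151 162 168 147 143 150 177 162 159 156 156 161 154 162 164 157 157 159]
 [153 161 166 158 152 155 160 155 144 149 160 175 164 164 165 167 168 176 170 158 160 153]
 [126 121 109 113 129 132 120 117 111 106 109 145 154 154 156 172 173 159 153 166 172 165]
 [ 92  80  77  71  72  69  69  65  70  68  70 119 132 133 136 142 139 129 127 157 172 175]
 [ 89  79  78  74  72  75  75  80  82  79  79  89 116 107 100  98  89  85  80 129 162 167]
 [ 84  89  89  85  79  67  69  61  49  49  54  45  51  56  71  73  55  34  31  81 156 171]
 [ 47  46  47  49  59  70  81  47  36  34  42  58 121 154 158 160 161 145  72  54 129 154]
 [ 32  33  34  64 113 130 127  68  55  70  41  91 145 114  84  83 107 163 165  67  97 145]
 [ 32  30  37  46  98 103 117  74  74  86  40  67  68  32  34  29  35  67 176 121  72 132]
 [ 36  31  2
[... 2227 characters left out ...]
 63  61  68  71  74  77]
 [ 93  94  97  87  57  30  25  27  23  24  22  22  27  30  20  26  30  26]
 [127 120 112 102  68  32  20  17  17  20  20  31  48  52  48  44  37  34]
 [145 151 155 149 112  59  31  27  31  25  29  51  91 117 118 108  97 100]
 [156 148 149 136  97  50  27  30  28  29  24  35  62  83  91 102 114 117]
 [151 142 125 115 100  61  32  29  32  30  27  29  44  65  74  74  74  81]
 [147 138 126 118 103  72  37  26  30  28  29  29  34  48  60  65  80  87]
 [150 139 119 114 106  79  44  35  31  39  38  34  34  35  31  34  30  28]
 [149 139 125 115 112  91  55  24  22  21  20  17  23  20  16  19  21  24]
 [137 143 140 126 115 105  64  30  18  17  22  21  26  28  41  52  70  91]]
```

The jaw tips show about 2.5 px (some 6 mm) too far toward the handles. The pliers are still held by their spring, so I shift them forward and then lower them to contact.

```bash
python3 -m inch '[[[0,0,0],[-0.009,0,0],-0.49],[[0,0,0],[-0.01,0,0],-0.49],[[0,0,0],[0,0,0],-0.49],[[0,0,0],[0,0,0],-0.49]]' | grep -E "eef|ft_f|gr"; for i in 1 2; do python3 -m inch '[[[0,0,0],[0,0,0.004],-0.49],[[0,0,0],[0,0,0],-0.49],[[0,0,0],[0,0,0],-0.49]]' | grep -E "eef|ft_f"; done
python3 - <<'E'
from h import *
np.set_printoptions(linewidth=220)
s=cam("side",4)
a=np.load("s.npy").mean(2); b=s["img"].mean(2)
for r in (274,276,278,280,284,288): print(r,a[r,300:330].astype(int)); print(r,b[r,300:330].astype(int))
E
```

```text
eef_pos: [0.4356, -0.2603, 0.0239]
ft_force: [0.6, 0.3, -1.4]
grip_width: 0.0634
grasp_force: 6.4
eef_pos: [0.4357, -0.2604, 0.0232]
ft_force: [-0.5, 0.3, 2.6]
eef_pos: [0.4361, -0.2606, 0.0222]
ft_force: [0.2, 1.1, 5.2]
274 [138 133 128 126 129 121 113 109 110 113 123 129 129 132 130 120 119 117 114 111 105 106 105 109 121 145 153 154 150 154]
274 [94 89 92 88 84 84 81 81 78 77 84 84 84 84 85 88 87 83 78 76 78 75 75 76 84 90 92 89 92 91]
276 [165 151 115  92  86  80  80  77  74  71  68  72  71  69  66  69  69  65  70  70  71  68  67  70  87 119 135 132 133 133]
276 [73 64 57 51 48 49 47 46 46 47 50 53 52 52 51 52 48 50 49 47 43 45 45 47 63 75 82 81 79 80]
278 [150 136 109  89  81  79  82  78  81  74  80  72  75  75  74  75  78  80  79  82  82  79  80  79  78  89 107 116 113 107]
278 [93 83 63 48 42 43 42 39 39 37 40 38 40 39 43 42 40 45 42 42 43 45 49 47 52 69 70 71 68 66]
280 [91 82 81 84 88 89 85 89 83 85 82 79 70 67 69 69 66 61 61 49 51 49 49 54 43 45 38 51 51 56]
280 [63 56 51 47 48 45 41 49 50 53 55 57 54 55 64 66 62 61 53 49 49 43 45 46 44 41 34 28 23 26]
284 [ 35  36  37  32  34  33  29  34  32  64  95 113 126 130 129 127 110  68  40  55  79  70  45  41  45  91 133 145 134 114]
284 [30 37 37 34 35 32 34 37 33 39 44 55 61 64 65 69 61 42 23 23 23 33 32 37 37 33 22 20 18 23]
288 [35 30 32 36 34 31 27 27 21 29 51 75 82 88 92 99 97 91 68 46 53 44 44 48 45 61 79 84 63 45]
288 [22 18 20 15 15 18 17 18 18 28 49 69 79 74 76 76 76 69 47 21 18 24 31 33 34 35 23 24 22 20]
```

The jaw now matches its first image in column and row. I release and rise.

```bash
python3 -m inch '[[[0,0,0],[0,0,-0.002],-0.52],[[0,0,0],[0,0,0],-0.58],[[0,0,0],[0,0,0],-0.7],[[0,0,0],[0,0,0],-1],[[0,0,0],[0,0,0],-1],[[0,0,0],[0,0,0],-1],[[0,0,0],[0,0,-0.03],-1],[[0,0,0],[0,0,-0.06],-1],[[0,0,0],[0,0,-0.1],-1],[[0,0,0],[0,0,-0.1],-1]]' | grep -E "eef|ft_f|gr"; python3 -m inch '[[[0,0,0],[0.03,0,-0.1],-1],[[0,0,0],[0.06,0,-0.1],-1],[[0,0,0],[0.1,0,-0.05],-1],[[0,0,0],[0.1,0,0],-1],[[0,0,0],[0.1,0,0],-1],[[0,0,0],[0.05,0,0],-1],[[0,0,0],[0,0,0],-1],[[0,0,0],[0,0,0],-1]]'| grep -E "clock|eef|ft_f|gr"
python3 - <<'E'
from h import *
np.set_printoptions(linewidth=220)
s=cam("side",4);t=cam("top",4); np.savez("z.npz",s=s["img"],t=t["img"])
a=np.load("s.npy").mean(2); b=s["img"].mean(2)
print("jaw")
for r in (270,274,276,278,280,284): print(r,a[r,286:330].astype(int)); print(r,b[r,286:330].astype(int))
print("handle ends")
for r in range(268,300,4): print(r,a[r,250:282].astype(int)); print(r,b[r,250:282].astype(int))
print("spindle top view"); k=t["img"].mean(2)
for r in range(199,217): print(r,k[r,248:270].astype(int))
E
```

```text
eef_pos: [0.4343, -0.2596, 0.1097]
ft_force: [0.5, -0.4, 0.5]
grip_width: 0.0854
grasp_force: 0.0
clock: 31.67
eef_pos: [0.3069, -0.2295, 0.185]
ft_force: [0.8, -0.2, -0.2]
grip_width: 0.0855
grasp_force: 0.0
jaw
270 [146 146 151 155 158 156 157 162 163 164 163 172 180 180 172 166 162 158 153 154 162 173 177 168 155 151 154 162 171 168 159 147 144 143 145 150 169 177 176 162 160 159 155 156]
270 [ 91  88  93  95  94  93  93  96  98  98  97 103 106 108 102  99  98  94  91  93  97 103 106 100  90  86 104 135 159 166 155 145 139 140 138 148 161 173 168 160 154 155 152 153]
274 [ 27  32  34  35  47  70  98 109 113 118 123 131 136 140 138 133 128 126 129 121 113 109 110 113 123 129 129 132 130 120 119 117 114 111 105 106 105 109 121 145 153 154 150 154]
274 [ 29  33  31  41  57  75  86  87  88  88  86  91  93  92  93  95  94  94  91  92  93  95  96 104 117 131 141 143 146 147 146 141 137 134 134 133 131 137 143 149 149 147 146 149]
276 [ 24  22  19  25  35  61  67  72  74  75  77  93 127 154 165 151 115  92  86  80  80  77  74  71  68  72  71  69  66  69  69  65  70  70  71  68  67  70  8
[... 4333 characters left out ...]
0 149 128 108 145 119 139 137 143 187 180]
210 [184 179 176 177 168 148 132 115 140 149 148 145 133 104 120 141 152 145  77 110 179 130]
211 [157 182 175 180 182 169 124 122  94 118 115 112 109 142 181 167 125 121 118 171 175  84]
212 [125 185 180 179 175 161 158 137 139 127 121 139 130 130 182 151 164 159 158 188 174  95]
213 [154 185 180 184 183 172 162 158 180 162 128 129 158 172 145 155 183 170 180 185 178 129]
214 [183 185 186 167 110 138 170 148 141 118 131 122 134 138 114 136 188 179 187 187 189 179]
215 [161 158 171 169  80 122 187 173 167 162 172 161 130 149 150 157 184 185 169 119 124 150]
216 [197 177 122 147 162 165 181 177 180 179 180 176 154 142 176 175 180 168 148 181 183 172]
```

Run:
```python
from h import *
np.set_printoptions(linewidth=220,precision=4,suppress=True)
z=np.load("z.npz"); T0=np.load("t.npy").mean(2); S0=np.load("s.npy").mean(2); T1=z["t"].mean(2); S1=z["s"].mean(2)
t=cam("top"); s=cam("side")
def dot(I,u,v,n=4):
    p=I[v-n:v+n+1,u-n:u+n+1]; m,i,j,l=cv2.minMaxLoc(p); q=I[v-n+l[1]-1:v-n+l[1]+2,u-n+l[0]-1:u-n+l[0]+2]; w=q-q.min(); y,x=np.mgrid[-1:2,-1:2]
    return u-n+l[0]+(w*x).sum()/w.sum(), v-n+l[1]+(w*y).sum()/w.sum(), i
for n,a,b in (("before",T0,S0),("after",T1,S1)):
    p=dot(a,352,245); q=dot(b,300,277); print(n,p,q,*tri(t,p[:2],s,q[:2]))
print("top before"); print(T0[222:268:2,328:366].astype(int)); print("after"); print(T1[222:268:2,328:366].astype(int))
```

```text
before (np.float64(352.30616113744077), np.float64(244.90331753554503), 181.33333333333334) (np.float64(299.92), np.float64(276.78), 178.33333333333334) [ 0.4784 -0.2696  0.0549] 0.0025947865009741835
after (np.float64(352.89224137931035), np.float64(245.95402298850576), 167.33333333333334) (np.float64(298.9217758985201), np.float64(277.87949260042285), 172.33333333333334) [ 0.4748 -0.272   0.0545] 0.002700291374189515
top before
[[124 117 113 114 115 120 128 131 131 129 122 119 121 121 119 106 107 110 111 106  72  29  35  34  26  44 110 160 152 148 129  63  20  35  59  56  75  90]
 [131 126 123 115 112 108 108 109 112 113 110 111 112 109 108  83 111 111 113 105  30  32  30  71 140 148  96  41  33  40  74 138 176  79  27  29  35  31]
 [119 116 116 118 114 116 116 118 116 117 122 118 122 104  67 118 110 109 107  45  34  30  36  97 152  49  25  34  39  38  30  32  97 157  77  31  35  33]
 [131 135 128 123 120 118 117 118 126 121 118 114 115 107 110 110 110 112  86  30  38  37  30  94 159  75  31  38  42  36  31  29 101 165  62  29  37  49]
 [127 125 128 117 110 114 117 126 124 119 114 
[... 5771 characters left out ...]
12 108 111 110 111 111 106  64  42  23  28  66 118 114 109  79  38  73  98 143]
 [ 79  75  74  73  69  69  71  73  72  59  23  19  32  59  72  69  82 117 113 109 110 110 110 112 107  64  51  17  31  61 101  76  29  55 106 125 173 170]
 [ 84  81  75  62  72  71  71  71  46  14  21  39  68  76  69  66  79 106 113 110 111 110 110 110 108  65  54  17  32  29  25  44  84 110 159 174 171 148]
 [ 73  76  71  61  46  55  64  44  21  19  45  71  72  69  70  69  77 106 113 110 110 111 110 114 108  66  56  15  27  49  82  93 149 175 175 164 105  93]
 [ 77  77  44  11  26  25  26  19  19  25  47  57  69  77  75  73  66  82 115 109 112 113 111 115 109  61  36  27  60  93 111 167 174 169 127  80 156 174]]
```

Run:
```python
import numpy as np; np.set_printoptions(linewidth=200)
b=np.load("z.npz")["s"].mean(2); k=np.load("k.npz")["s"].mean(2)
for r in range(186,204): print(r,b[r,274:298].astype(int),"|",k[r,282:294].astype(int))
```

```text
186 [151 152 153 154 158 158 158 158 160 158 158 160 157 157 157 159 157 156 161 163 161 157 160 166] | [ 23  23  28  44  84 119 140 138 103  61  97 152]
187 [156 155 153 154 157 161 163 161 160 160 158 160 162 163 161 162 161 162 160 160 161 159 160 170] | [ 35  48  63  85 119 148 158 147 107  63  99 154]
188 [156 157 154 151 155 156 162 162 158 158 157 160 164 164 164 173 181 179 160 154 154 158 161 165] | [ 62  88 108 129 147 158 163 150 106  59  92 143]
189 [158 154 156 156 160 164 163 160 158 158 160 165 163 167 180 207 224 219 189 154 146 148 152 157] | [ 89 124 146 156 160 165 175 168 117  57  74 118]
190 [166 162 168 176 179 172 159 155 162 165 165 166 165 177 198 227 238 233 205 170 159 162 166 171] | [111 149 163 164 162 173 191 190 135  70  75 115]
191 [164 163 177 187 197 183 156 153 171 176 170 157 154 177 198 214 220 209 188 178 192 207 220 223] | [118 161 168 154 154 175 197 191 140  90 104 148]
192 [142 134 142 163 186 195 173 164 180 184 174 154 152 175 188 186 174 161 170 187 202 224 236 240] | [114 165 172 152 152 172 185 175 139 122 147 179]
193 [116 105 111 131 1
[... 971 characters left out ...]
123 114 117 160 212 224 224 218] | [112 131 151 159 159 152 142 130 125 111 107 134]
200 [225 229 227 221 206 169 136 133 135 133 128 126 119 110  98 108 120 133 155 192 222 229 231 218] | [107 107 113 117 117 112 107 102 101 100 106 129]
201 [240 238 228 223 219 197 167 162 158 151 142 124 118 109 101 124 164 187 204 217 228 235 240 233] | [123 105 105 105 104  97  93  99 110 112 115 121]
202 [245 237 215 212 222 221 216 215 211 203 186 165 154 146 135 162 201 221 221 218 222 236 244 242] | [142 126 124 124 120 107  96 106 120 122 120 122]
203 [218 199 176 194 220 235 240 242 237 229 220 205 195 181 164 178 205 220 220 209 193 209 226 224] | [152 142 138 137 134 118 104 109 116 118 119 116]
```

The ring shows concentric round the groove, well below the collar top, and symmetric in both views. The pliers are level and within about 4 mm of their first place, and the gripper is clear.

```bash
python3 -c "
from workcell import workorder; print(workorder.job_done())"
```

```text
the job is handed in; nothing more can be done
None
```

I handed the job in at about 32 s: the cover stands open, the ring reads as closed in the groove (judged from pixel values, not a close-up), the pliers lie level on their rest about 4 mm from where they started, and I saw no contact with the other things.

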